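# Lay the tea tray

### The arm

A 6-joint arm with a two-finger parallel gripper is mounted at the origin on the work surface. World frame = base frame: x ahead of the robot, y to its left, z up, the work surface at z = 0. Lengths are in mm, angles in degrees, forces in N, time in s.
With the tool pointing down it reaches from about 300 to 850 mm from the base axis. Payload 4.2 kg.
Tool frame: the origin (TCP) lies midway between the tips of the shut fingers; the grasp point (between the pads) lies pinch_z behind it (pinch_z is the distance from the TCP to the grasp point, in mm); z points along the fingers, y is the line along which they close (so a half turn about z gives the same grasp; the last joint's range is limited). The gripper opens to 91 mm and grips with 3 to 60 N. Pads are 32 mm wide; open, the fingers measure 118 mm over their backs; the gripper's body (76 mm by 178 mm) begins 60 mm behind the grasp point.
Start: joints at [-76.662, 18.312, 89.639, -0, 72.044, -1.146], TCP at [143.819, -556.742, 193.876] pointing down, gripper open.
Joint ranges: [-177.97, 177.97], [-48.28, 115.42], [12.27, 149.76], [-77.06, 257.06], [2.81, 150.46], [-146.56, 146.56]. Speed limits (degrees/s): [147.25, 147.25, 180, 180, 180, 180].

### API

Orientations are given as [roll, pitch, yaw] about the fixed x, y, z axes, in that order (R = Rz(yaw) Ry(pitch) Rx(roll)).
In Python, from workcell import state, grab_frame, job_done, masks_of, landmark_of, pinch_z gives the robot as it stands. The module is installed in compiled form; this text tells all that it offers.
- The arm moves only by the tool move_arm, never from a script. Its argument "plan" is a list of rows, each an object of numbers: "x", "y", "z": the shift along the tool's x, y, z in mm; "rx", "ry", "rz": the turn, a rotation vector about the tool's x, y, z in rad. A call has 1 to 10 rows; each row shifts and turns the commanded pose from where the row before left it, along the tool's axes as they then stand; what a row does not reach is not made up. A row lasts 1/10 s, in which the tool goes at most 50 mm and 8.59 degrees, less where a joint would pass 70% of its speed; a pose out of reach is approached as far as the arm can. A call is refused whole if a number of a shift passes 50 or a number of a turn 0.15, either way. A call with a gripper value outside its range is refused whole. "grip" is the opening, from 0 (shut) to 1 (fully open), set as the call begins (left out, the last holds). The fingers move at their own pace and stop on an object; "squeeze" is the grip in N (left out, the last holds). Time passes only in rows, so rows that do not move let the fingers close. It gives the time, the measured TCP pose, the force, the opening and the grip force at its end, in the units of the state.
- state(): the state, without advancing time (a new reading comes with each control period).
- grab_frame(name): name is "side" or "top" or "wrist"; returns a dict with "img" (420x560x3 uint8, red, green, blue), "z_map" (420x560 float32, mm along the optical axis (not along the pixel's ray), 0 where there is no reading), "fx", "fy", "cx", "cy" (pixels), "rvec" (rotation vector, rad) and "tvec" (3), from world to camera coordinates, as OpenCV has them. Camera axes: x right, y down, z forward; pixel columns grow to the right and rows downward; lengths in mm; the calibration is good to about 2 mm. A picture is of the moment at which its call begins.
- job_done(): hands the job in; it is judged then, once.
Trained networks look in the newest picture that a camera, given by its name, has taken for a name from the list of things; names that differ only in an ending like _2 or _b are one class to them, and where a whole thing is asked for, a point or a joint stands for the part that bears it (a point fixed in the world has none). Each returns a list of dicts, best first, with "p" (0 to 1); they miss things now and then, are a little off and sometimes report something else, mostly with a low value. They report only what shows in the picture. A call takes as long as a camera call. They do not tell look-alikes from the thing itself.
- masks_of(camera, label): "pixels" (420x560 bool, what is visible of it) and "box" ([centre column, centre row, width, height] in pixels, round what is visible of it).
- landmark_of(camera, label): "point" ([column, row] in pixels: a listed point, or the origin of a listed thing).
The state is a dict: "time_s": time; "qpos": joint angles; "qvel": joint speeds; "effort": joint torques, N m; "ee_pos": TCP position; "ee_rot": TCP orientation; "force": force on the tool from outside, world axes, zero at the start; "torque": the same for the moment, N m; "gripper_width": finger opening in mm; "gripper_force": force on a finger pad.
Only numpy, scipy, OpenCV 4.12 (cv2) and the standard library are available. Lean on these libraries where they do the work, as an engineer would, in place of code of your own. Each camera call takes 0.05 s, during which the arm holds its last target. There are 200 camera calls.

### The job

Lay the tea tray: stand the tulip glass centred in the small round saucer, the wide straight glass centred in the large round saucer, and the steel sugar pot in the middle of the square cork coaster. The pot is the middle of a stack, so lift the small tin off it first and, once the pot is out, put the small tin back centred on top of the wide tin. Keep everything upright, set the glasses down gently, and leave the saucers and the wide tin where they are.

Things in the scene. Friction and masses are not known exactly. Their poses are not given: they have to be found in the camera images.
- tulip_glass: small clear waisted tea glass standing on the bare worktop, loose, about 110 g, 88 mm high; round: foot 42 mm across, belly 51 mm at 20 mm up, waist 38 mm at 56 mm up, rim 54 mm. Good grip: the waist, 56 mm above the underside. Origin: centre of its underside; z up. 
- wide_glass: large clear straight glass standing on the bare worktop, loose, about 240 g, 90 mm high; round: 62 mm across at the base, 66 mm at the rim. Good grip: about 58 mm above the underside. Origin: centre of its underside; z up. 
- sugar_pot: cylindrical brushed-steel sugar pot with flat lid clipped on (one solid piece with it), loose, about 300 g, 62 mm across, 50 mm high; a dark clip juts 6 mm from its +x side and a 4 mm hinge from its -x side, both 26 mm and more above the underside, so grip it across its y. At the start it stands on the wide tin, with the small tin on its lid. Origin: centre of its underside; z up. 
- small_tin: small grey cylindrical tin with a dark steel lid, loose, about 90 g, 44 mm across, 36 mm high; at the start it is the top of the stack. Origin: centre of its underside; z up. 
- wide_tin: low wide white cylindrical tin with a flat top, loose, 500 g, 100 mm across, 40 mm high; the bottom of the stack, on the bare worktop. Origin: centre of its underside; z up. 
- small_saucer: small white ceramic saucer lying loose on the black tray, 98 mm across, 12 mm high at the rim; flat floor 60 mm across, its top 4 mm above the underside, the rim slopes up around it. Origin: centre of its underside; z up. 
- large_saucer: large white ceramic saucer lying loose on the black tray, 124 mm across, 12 mm high at the rim; flat floor 84 mm across, its top 4 mm above the underside, the rim slopes up around it. Origin: centre of its underside; z up. 
- coaster: square cork coaster fixed on the black tray, 96 by 96 mm, 6 mm thick, flat top. Origin: centre of its underside; z up. x and y along its sides
- trivet: round pale wooden trivet with dark slots, fixed on the bare worktop beside the tray, 110 mm across, 8 mm thick, flat and empty: a free place to set something down for a while. Origin: centre of its underside; z up. 
- tray: square black melamine tray, fixed, 360 mm wide, floor 5 mm and rim 16 mm above the worktop. Saucers and coaster lie on it, two teaspoons in its far (+x) corners. Glasses, stack and trivet stand two on each side of it, centres 100 mm or more apart; nothing unlisted near them is higher than the tray's rim. Origin: centre of its underside; z up. x and y along its sides
Things that resemble listed ones, but are neither listed nor needed, are in the scene too. There is more than one size of the small_tin; the job needs the middle-sized.

How it is judged:
By the outcome, as a careful person would: the job done as asked, in the order asked, and still so for the second after the job is handed in, with the robot touching nothing.
It also fails if it takes over 128 s, if anything falls off the work surface, if the arm or the gripper's body presses on something with over 40 N, if the wrist force passes 120 N, or if a joint passes its speed limit or range.

## Working session

There is one attempt and no reset: what is moved stays moved. The work goes in short steps, Python scripts to look and compute and a tool call to move; the robot and the scene stay as the last step left them, time stands still between calls to the robot, and variables do not carry over. Pictures are saved under pics/ and viewed, at most 14 in all, crops included, and the job is handed in when it is done.

Besides the shell and the picture viewer there is one more tool, called after "Emit:" in YAML: its name, and indented under it one key for each argument. move_arm: Moves the arm, as the interface text tells. Its arguments: {"type":"object","properties":{"plan":{"type":"array","items":{"type":"object","properties":{"x":{"type":"number"},"y":{"type":"number"},"z":{"type":"number"},"rx":{"type":"number"},"ry":{"type":"number"},"rz":{"type":"number"}}}},"grip":{"type":"number"},"squeeze":{"type":"number"}},"required":["plan"]}

```bash
mkdir -p pics; cat > h.py <<'E'
import numpy as np, cv2
from workcell import *
def world(f,uv,z=None):
    """uv Nx2 px -> world; plane height z or depth"""
    uv=np.atleast_2d(uv).astype(float); R=cv2.Rodrigues(np.array(f['rvec'],float))[0]; t=np.array(f['tvec'],float).ravel()
    d=np.c_[(uv[:,0]-f['cx'])/f['fx'],(uv[:,1]-f['cy'])/f['fy'],np.ones(len(uv))]
    c=-R.T@t; w=d@R
    if z is None: s=f['z_map'][uv[:,1].astype(int),uv[:,0].astype(int)]
    else: s=(z-c[2])/w[:,2]
    return c+w*s[:,None]
def save(f,n): cv2.imwrite('pics/'+n,cv2.cvtColor(f['img'],cv2.COLOR_RGB2BGR))
def circ(p):
    A=np.c_[2*p,np.ones(len(p))]; s=np.linalg.lstsq(A,(p**2).sum(1),rcond=None)[0]
    return s[:2],np.sqrt(s[2]+s[0]**2+s[1]**2)
E
python3 - <<'E'
from h import *
s=state(); print(s['ee_pos'],s['ee_rot'],s['gripper_width'],pinch_z)
names="tulip_glass wide_glass sugar_pot small_tin wide_tin small_saucer large_saucer coaster trivet tray".split()
for c in ('top','side'):
    f=grab_frame(c); save(f,c+'1.png')
    R=cv2.Rodrigues(np.array(f['rvec'],float))[0]; print(c,'cam',(-R.T@np.array(f['tvec']).ravel()).round(),f['fx'],R.round(2).tolist())
    for n in names:
        for m in masks_of(c,n)[:4]:
            if m['p']<.15: continue
            ys,xs=np.nonzero(m['pixels']); ok=f['z_map'][ys,xs]>0
            W=world(f,np.c_[xs,ys][ok]) if ok.any() else np.zeros((1,3))
            hi=np.percentile(W[:,2],95); T=W[W[:,2]>hi-5]
            print(c,n,round(m['p'],2),np.round(m['box']),'med',np.median(W,0).round(),'top',hi.round(),'topmid',((T.max(0)+T.min(0))/2).round(),'ext',np.ptp(T,axis=0).round())
E
```

```text
[ 143.71718677 -556.18502717  193.02520034] [-1.79897955e+02 -2.36796458e-03  1.44869139e+01] 91.11429775890973 18.8
top cam [ 369.  -33. 1547.] 537.166923861761 [[-0.01, -1.0, 0.01], [-1.0, 0.0, -0.09], [0.09, -0.01, -1.0]]
top tulip_glass 0.72 [138. 241.  24.  18.] med [447. 326.  53.] top 89.0 topmid [446. 319.  89.] ext [49. 50. 10.]
top tulip_glass 0.65 [386. 187.  30.  26.] med [ 592. -367.   37.] top 90.0 topmid [ 589. -361.   90.] ext [65. 65.  9.]
top wide_glass 0.73 [383. 186.  28.  24.] med [ 591. -367.   34.] top 90.0 topmid [ 588. -360.   90.] ext [62. 64.  9.]
top sugar_pot 0.77 [372. 238.  25.  22.] med [ 447. -304.   88.] top 96.0 topmid [ 446. -318.  109.] ext [57. 60. 36.]
top small_tin 0.81 [373. 235.  20.  18.] med [ 443. -316.  125.] top 130.0 topmid [ 444. -317.  130.] ext [40. 42. 10.]
top small_tin 0.5 [357. 274.  11.   6.] med [ 341. -291.   24.] top 28.0 topmid [ 340. -291.   27.] ext [25. 25.  8.]
top wide_tin 0.76 [367. 237.  37.  35.] med [ 436. -299.   39.] top 45.0 topmid [ 445. -316.   64.] ext [96. 95. 48.]
top small_saucer 0.82 [229. 213.  36.  34.] 
[... 2177 characters left out ...]
122. 124.   8.]
side coaster 0.88 [297. 254.  49.  34.] med [ 523. -113.   11.] top 14.0 topmid [ 522. -110.   12.] ext [101. 102.   7.]
side coaster 0.24 [346. 217.  47.  27.] med [675.   4.  11.] top 16.0 topmid [673.   1.  15.] ext [116. 116.   8.]
side trivet 0.56 [289. 154.  37.  18.] med [599. 332.   8.] top 11.0 topmid [599. 336.  10.] ext [109. 111.   7.]
side tray 0.95 [322. 232. 186. 118.] med [594. -46.   6.] top 16.0 topmid [590. -73.  69.] ext [372. 488. 115.]
side tray 0.35 [279. 205.  34.  18.] med [522.  80.  11.] top 18.0 topmid [519.  75.  17.] ext [95. 96.  8.]
side tray 0.3 [282. 330.  49.  44.] med [ 438. -354.   38.] top 42.0 topmid [ 446. -328.   42.] ext [99. 89.  9.]
```

```bash
python3 - <<'E'
import cv2
a=cv2.imread('pics/top1.png')[120:320,90:450]; cv2.imwrite('pics/top1c.png',cv2.resize(a,None,fx=2.2,fy=2.2,interpolation=cv2.INTER_CUBIC))
a=cv2.imread('pics/side1.png')[130:420,190:470]; cv2.imwrite('pics/side1c.png',cv2.resize(a,None,fx=2,fy=2,interpolation=cv2.INTER_CUBIC))
E
```

```text
(no output)
```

View pics/top1c.png

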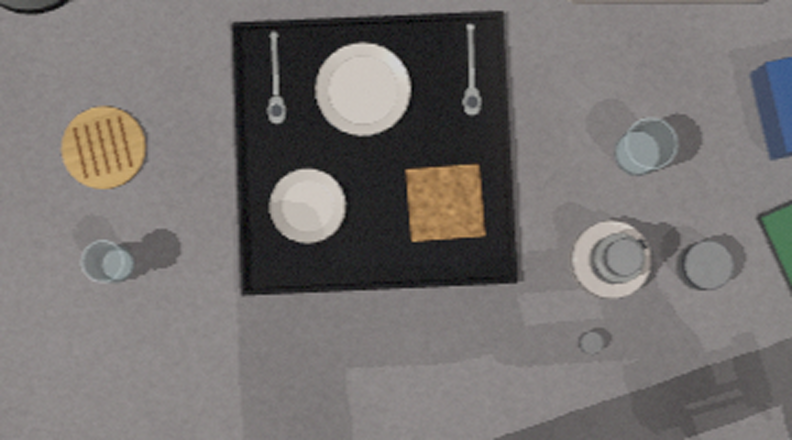

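View pics/side1c.png

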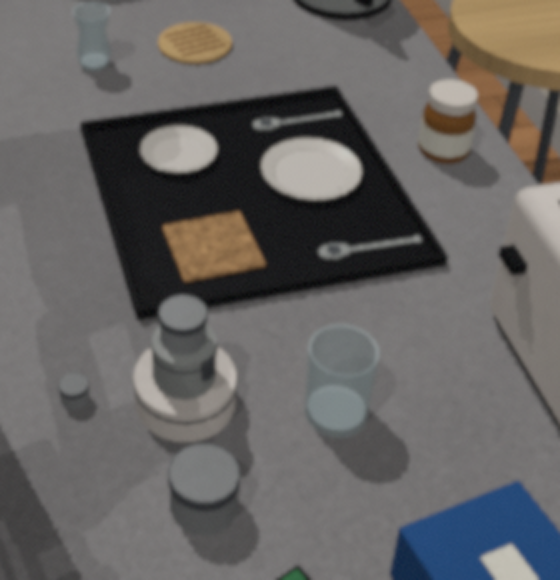

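The crop pictures show the stack at about (615,257), with its dark clip at the upper right. The tulip glass is at (107,262), the wide glass at (648,146), the trivet at (104,147), the small saucer at (308,206), the large one at (363,89) and the cork coaster at (445,203). Two decoy tins stand beside the stack.

I'll turn the tool to yaw 90 and rise, then go to the tulip glass.

Emit:
move_arm:
  plan:
    - {"z": -6, "rz": -0.132}
    - {"z": -6, "rz": -0.132}
    - {"z": -6, "rz": -0.132}
    - {"z": -6, "rz": -0.132}
    - {"z": -6, "rz": -0.132}
    - {"z": -6, "rz": -0.132}
    - {"z": -6, "rz": -0.132}
    - {"z": -6, "rz": -0.132}
    - {"z": -6, "rz": -0.132}
    - {"z": -6, "rz": -0.132}
  grip: 1

```text
schema error: expected keys x, y, z, rx, ry, rz
```

Emit:
move_arm:
  plan:
    - {"x": 43, "y": 15}
    - {"x": 43, "y": 15}
    - {"x": 43, "y": 15}
    - {"x": 43, "y": 15}
    - {"x": 43, "y": 15}
    - {"x": 43, "y": 15}
    - {"x": 43, "y": 15}
    - {"x": 43, "y": 15}
    - {"x": 43, "y": 15}
    - {"x": 43, "y": 15}

```text
schema error: expected keys x, y, z, rx, ry, rz
```

Emit:
move_arm:
  plan:
    - {"x": 43, "y": 15}
    - {"x": 43, "y": 15}
    - {"x": 43, "y": 15}
    - {"x": 43, "y": 15}
    - {"x": 43, "y": 15}
    - {"x": 43, "y": 15}
    - {"x": 43, "y": 15}
    - {"x": 43, "y": 15}
    - {}
    - {}

```text
schema error: expected keys x, y, z, rx, ry, rz
```

```bash
cat >> h.py <<'E'
def look(c,names,fn=None,pm=.3):
    f=grab_frame(c)
    if fn: save(f,fn)
    s=state(); print('tcp',np.round(s['ee_pos'],1),np.round(s['ee_rot'],1))
    for n in names:
        for m in masks_of(c,n)[:3]:
            if m['p']<pm: continue
            ys,xs=np.nonzero(m['pixels']); ok=f['z_map'][ys,xs]>0
            W=world(f,np.c_[xs,ys][ok]) if ok.any() else np.zeros((1,3))
            hi=np.percentile(W[:,2],95); T=W[W[:,2]>hi-5]
            print(c,n,round(m['p'],2),np.round(m['box']),'med',np.median(W,0).round(1),'top',hi.round(1),'topmid',((np.percentile(T,99,0)+np.percentile(T,1,0))/2).round(1),'ext',np.ptp(T,axis=0).round())
    return f
E
python3 - <<'E'
from h import *
f=look('wrist',['tulip_glass'],'w1.png')
R=cv2.Rodrigues(np.array(f['rvec'],float))[0]; print((-R.T@np.array(f['tvec']).ravel()).round(),R.round(2).tolist())
E
```

```text
tcp [ 143.8 -556.7  193.9] [180.   -0.   14.5]
[ 209. -540.  385.] [[0.25, -0.97, 0.0], [-0.94, -0.24, 0.24], [-0.23, -0.06, -0.97]]
```

View pics/w1.png

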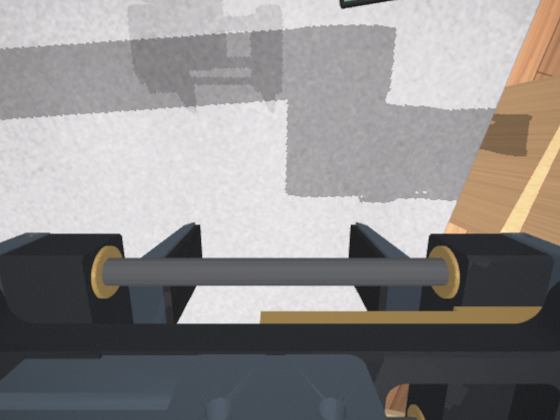

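The wrist view only shows the fingers around row 270; image up is tool +x. All six keys are needed in every row.

Emit:
move_arm:
  plan:
    - {"x": 0, "y": 0, "z": -6, "rx": 0, "ry": 0, "rz": -0.132}
    - {"x": 0, "y": 0, "z": -6, "rx": 0, "ry": 0, "rz": -0.132}
    - {"x": 0, "y": 0, "z": -6, "rx": 0, "ry": 0, "rz": -0.132}
    - {"x": 0, "y": 0, "z": -6, "rx": 0, "ry": 0, "rz": -0.132}
    - {"x": 0, "y": 0, "z": -6, "rx": 0, "ry": 0, "rz": -0.132}
    - {"x": 0, "y": 0, "z": -6, "rx": 0, "ry": 0, "rz": -0.132}
    - {"x": 0, "y": 0, "z": -6, "rx": 0, "ry": 0, "rz": -0.132}
    - {"x": 0, "y": 0, "z": -6, "rx": 0, "ry": 0, "rz": -0.132}
    - {"x": 0, "y": 0, "z": -6, "rx": 0, "ry": 0, "rz": -0.132}
    - {"x": 0, "y": 0, "z": -6, "rx": 0, "ry": 0, "rz": -0.132}
  grip: 1

```text
time_s: 2.2
ee_pos: [143.8, -556.7, 254.1]
ee_rot: [180.0, -0.0, 90.4]
force: [0.4, 0.3, -0.7]
gripper_width: 91.4
gripper_force: 0.0
```

Emit:
move_arm:
  plan:
    - {"x": 43, "y": 15, "z": 0, "rx": 0, "ry": 0, "rz": 0}
    - {"x": 43, "y": 15, "z": 0, "rx": 0, "ry": 0, "rz": 0}
    - {"x": 43, "y": 15, "z": 0, "rx": 0, "ry": 0, "rz": 0}
    - {"x": 43, "y": 15, "z": 0, "rx": 0, "ry": 0, "rz": 0}
    - {"x": 43, "y": 15, "z": 0, "rx": 0, "ry": 0, "rz": 0}
    - {"x": 43, "y": 15, "z": 0, "rx": 0, "ry": 0, "rz": 0}
    - {"x": 43, "y": 15, "z": 0, "rx": 0, "ry": 0, "rz": 0}
    - {"x": 43, "y": 15, "z": 0, "rx": 0, "ry": 0, "rz": 0}
    - {"x": 43, "y": 15, "z": 0, "rx": 0, "ry": 0, "rz": 0}
    - {"x": 43, "y": 15, "z": 0, "rx": 0, "ry": 0, "rz": 0}

```text
time_s: 3.2
ee_pos: [293.1, -124.8, 254.2]
ee_rot: [179.9, 0.0, 90.1]
force: [1.3, 0.5, 0.6]
gripper_width: 91.3
gripper_force: 0.0
```

Emit:
move_arm:
  plan:
    - {"x": 43, "y": 15, "z": 0, "rx": 0, "ry": 0, "rz": 0}
    - {"x": 43, "y": 15, "z": 0, "rx": 0, "ry": 0, "rz": 0}
    - {"x": 43, "y": 15, "z": 0, "rx": 0, "ry": 0, "rz": 0}
    - {"x": 43, "y": 15, "z": 0, "rx": 0, "ry": 0, "rz": 0}
    - {"x": 43, "y": 15, "z": 0, "rx": 0, "ry": 0, "rz": 0}
    - {"x": 43, "y": 15, "z": 0, "rx": 0, "ry": 0, "rz": 0}
    - {"x": 43, "y": 15, "z": 0, "rx": 0, "ry": 0, "rz": 0}
    - {"x": 43, "y": 15, "z": 0, "rx": 0, "ry": 0, "rz": 0}
    - {"x": 0, "y": 0, "z": 0, "rx": 0, "ry": 0, "rz": 0}
    - {"x": 0, "y": 0, "z": 0, "rx": 0, "ry": 0, "rz": 0}

```text
time_s: 4.2
ee_pos: [412.0, 218.2, 253.3]
ee_rot: [-179.9, 0.1, 90.2]
force: [-0.8, 0.3, -0.0]
gripper_width: 91.3
gripper_force: 0.0
```

```bash
python3 - <<'E'
from h import *
f=look('wrist',['tulip_glass'],'w2.png')
R=cv2.Rodrigues(np.array(f['rvec'],float))[0]; print((-R.T@np.array(f['tvec']).ravel()).round(),R.round(2).tolist())
E
```

```text
tcp [411.8 217.4 253.5] [-1.799e+02  1.000e-01  9.010e+01]
wrist tulip_glass 0.59 [307. 107.  47.  51.] med [449.7 322.7  70.3] top 88.8 topmid [445.6 318.1  86.9] ext [52. 52.  7.]
[412. 286. 445.] [[1.0, 0.0, -0.0], [0.0, -0.97, 0.24], [0.0, -0.24, -0.97]]
```

View pics/w2.png

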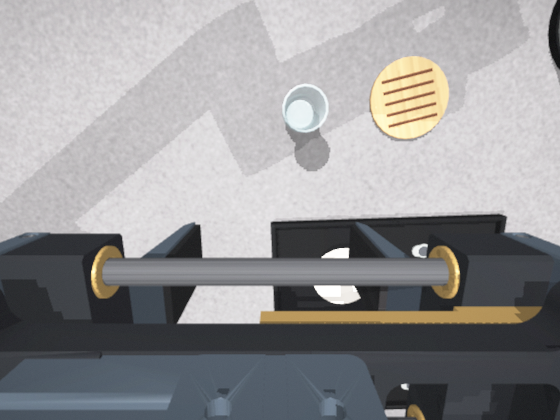

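The picture shows the glass at (305,107), the trivet at (410,97) and nothing in the way. The glass is at about (445.6, 318.4).

Emit:
move_arm:
  plan:
    - {"x": 25, "y": 8.5, "z": 0, "rx": 0, "ry": 0, "rz": 0}
    - {"x": 25, "y": 8.5, "z": 0, "rx": 0, "ry": 0, "rz": 0}
    - {"x": 25, "y": 8.5, "z": 0, "rx": 0, "ry": 0, "rz": 0}
    - {"x": 25, "y": 8.5, "z": 0, "rx": 0, "ry": 0, "rz": 0}
    - {"x": 0, "y": 0, "z": 20, "rx": 0, "ry": 0, "rz": 0}
    - {"x": 0, "y": 0, "z": 30, "rx": 0, "ry": 0, "rz": 0}
    - {"x": 0, "y": 0, "z": 30, "rx": 0, "ry": 0, "rz": 0}
    - {"x": 0, "y": 0, "z": 25, "rx": 0, "ry": 0, "rz": 0}
    - {"x": 0, "y": 0, "z": 15, "rx": 0, "ry": 0, "rz": 0}
    - {"x": 0, "y": 0, "z": 0, "rx": 0, "ry": 0, "rz": 0}

```text
time_s: 5.3
ee_pos: [444.8, 315.4, 132.1]
ee_rot: [-179.8, 0.2, 90.0]
force: [0.5, -0.4, -0.2]
gripper_width: 91.3
gripper_force: 0.0
```

```bash
python3 - <<'E'
from h import *
f=look('wrist',['tulip_glass'],'w3.png',.1); look('side',['tulip_glass'])
E
```

```text
tcp [445.8 316.3 133.7] [-1.799e+02  1.000e-01  9.000e+01]
wrist tulip_glass 0.65 [277. 211.  64.  72.] med [445.5 310.2  68.5] top 88.8 topmid [445.8 318.5  86.8] ext [52. 53.  6.]
tcp [446.9 317.5 135.2] [ 1.799e+02 -1.000e-01  9.000e+01]
side tulip_glass 0.57 [238. 148.  15.  33.] med [443.3 303.1  53.1] top 87.8 topmid [444.3 317.   87.2] ext [49. 62.  8.]
```

Emit:
move_arm:
  plan:
    - {"x": 1.5, "y": 0, "z": 20, "rx": 0, "ry": 0, "rz": 0}
    - {"x": 0, "y": 0, "z": 25, "rx": 0, "ry": 0, "rz": 0}
    - {"x": 0, "y": 0, "z": 25, "rx": 0, "ry": 0, "rz": 0}
    - {"x": 0, "y": 0, "z": 17, "rx": 0, "ry": 0, "rz": 0}
    - {"x": 0, "y": 0, "z": 10, "rx": 0, "ry": 0, "rz": 0}
    - {"x": 0, "y": 0, "z": 0, "rx": 0, "ry": 0, "rz": 0}

```text
time_s: 6.1
ee_pos: [445.9, 319.1, 36.5]
ee_rot: [-179.9, 0.0, 90.1]
force: [-0.3, 0.0, -0.4]
gripper_width: 91.2
gripper_force: 0.0
```

Emit:
move_arm:
  plan:
    - {"x": 0, "y": 0, "z": 0, "rx": 0, "ry": 0, "rz": 0}
    - {"x": 0, "y": 0, "z": 0, "rx": 0, "ry": 0, "rz": 0}
    - {"x": 0, "y": 0, "z": 0, "rx": 0, "ry": 0, "rz": 0}
    - {"x": 0, "y": 0, "z": 0, "rx": 0, "ry": 0, "rz": 0}
    - {"x": 0, "y": 0, "z": 0, "rx": 0, "ry": 0, "rz": 0}
    - {"x": 0, "y": 0, "z": 0, "rx": 0, "ry": 0, "rz": 0}
    - {"x": 0, "y": 0, "z": 0, "rx": 0, "ry": 0, "rz": 0}
    - {"x": 0, "y": 0, "z": 0, "rx": 0, "ry": 0, "rz": 0}
  grip: 0.3
  squeeze: 10

```text
time_s: 6.9
ee_pos: [446.2, 319.5, 37.1]
ee_rot: [180.0, -0.0, 90.1]
force: [-0.4, -0.7, 3.0]
gripper_width: 52.2
gripper_force: 10.0
```

Emit:
move_arm:
  plan:
    - {"x": 0, "y": 0, "z": 0, "rx": 0, "ry": 0, "rz": 0}
    - {"x": 0, "y": 0, "z": 0, "rx": 0, "ry": 0, "rz": 0}
    - {"x": 0, "y": 0, "z": 0, "rx": 0, "ry": 0, "rz": 0}
  grip: 0.2

```text
time_s: 7.2
ee_pos: [446.2, 319.5, 37.1]
ee_rot: [180.0, -0.0, 90.1]
force: [-0.8, -0.3, 4.5]
gripper_width: 52.3
gripper_force: 10.0
```

```bash
python3 - <<'E'
from h import *
f=look('wrist',['tulip_glass'],'w4.png',.1)
E
```

```text
tcp [446.2 319.5  37.1] [180.   -0.   90.1]
wrist tulip_glass 0.75 [275. 254.  97. 114.] med [445.6 309.1  69.9] top 88.7 topmid [445.9 323.7 116.3] ext [49. 59. 70.]
```

View pics/w4.png

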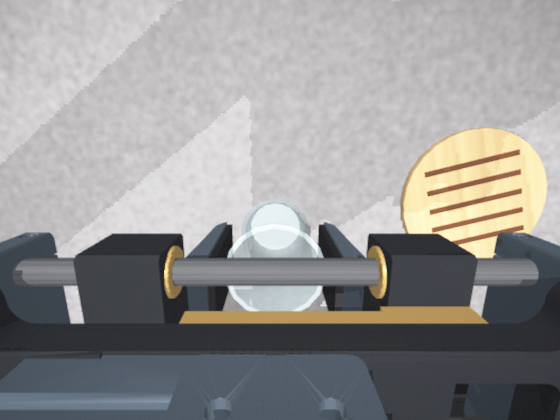

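The pads sit on either side of the glass and stop at 52 mm, so they touch the belly/rim line rather than the waist. The hold is symmetric. I'll test-lift it gently with a little more grip.

Emit:
move_arm:
  plan:
    - {"x": 0, "y": 0, "z": 0, "rx": 0, "ry": 0, "rz": 0}
    - {"x": 0, "y": 0, "z": -3, "rx": 0, "ry": 0, "rz": 0}
    - {"x": 0, "y": 0, "z": -4, "rx": 0, "ry": 0, "rz": 0}
    - {"x": 0, "y": 0, "z": -6, "rx": 0, "ry": 0, "rz": 0}
    - {"x": 0, "y": 0, "z": -7, "rx": 0, "ry": 0, "rz": 0}
    - {"x": 0, "y": 0, "z": 0, "rx": 0, "ry": 0, "rz": 0}
  squeeze: 15

```text
time_s: 7.9
ee_pos: [446.8, 319.9, 58.0]
ee_rot: [179.9, -0.1, 90.1]
force: [-0.5, 1.2, -1.6]
gripper_width: 52.4
gripper_force: 15.0
```

```bash
python3 - <<'E'
from h import *
f=look('wrist',['tulip_glass'],'w5.png',.1)
f=look('side',['tulip_glass'],'s5.png',.1)
cv2.imwrite('pics/s5c.png',cv2.resize(cv2.cvtColor(f['img'][100:190,190:290],cv2.COLOR_RGB2BGR),None,fx=6,fy=6,interpolation=2))
E
```

```text
tcp [446.5 319.6  57.5] [179.9  -0.   90.1]
wrist tulip_glass 0.95 [275. 254.  93. 110.] med [446.1 309.8  89.7] top 109.5 topmid [446.4 319.9 107.5] ext [49. 51.  7.]
tcp [446.  319.3  56.8] [-180.     0.    90.1]
side tulip_glass 0.62 [239. 142.  17.  33.] med [444.  301.9  74.8] top 107.2 topmid [445.8 317.  106.3] ext [49. 56.  8.]
```

View pics/s5c.png

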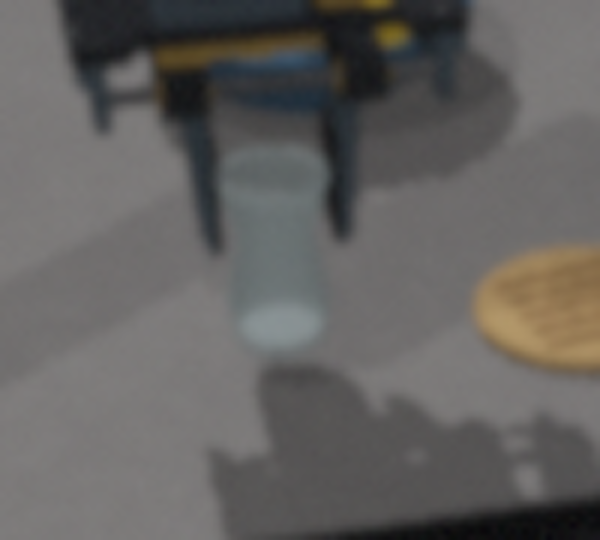

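The side crop shows the glass hanging upright, foot at (280,325), about 20 mm clear of the worktop. Next I carry it past the small saucer so the wrist camera can see the saucer.

Emit:
move_arm:
  plan:
    - {"x": 0, "y": 0, "z": -15, "rx": 0, "ry": 0, "rz": 0}
    - {"x": 0, "y": 0, "z": -25, "rx": 0, "ry": 0, "rz": 0}
    - {"x": 0, "y": 0, "z": -25, "rx": 0, "ry": 0, "rz": 0}
    - {"x": -10, "y": 2, "z": -15, "rx": 0, "ry": 0, "rz": 0}
    - {"x": -20, "y": 5, "z": 0, "rx": 0, "ry": 0, "rz": 0}
    - {"x": -30, "y": 6, "z": 0, "rx": 0, "ry": 0, "rz": 0}
    - {"x": -30, "y": 6, "z": 0, "rx": 0, "ry": 0, "rz": 0}
    - {"x": -30, "y": 6, "z": 0, "rx": 0, "ry": 0, "rz": 0}
    - {"x": -30, "y": 6, "z": 0, "rx": 0, "ry": 0, "rz": 0}
    - {"x": -30, "y": 6, "z": 0, "rx": 0, "ry": 0, "rz": 0}

```text
time_s: 9.1
ee_pos: [483.3, 138.2, 136.6]
ee_rot: [-180.0, 0.0, 90.1]
force: [0.3, 0.9, -0.5]
gripper_width: 51.8
gripper_force: 15.0
```

Emit:
move_arm:
  plan:
    - {"x": -30, "y": 6, "z": 0, "rx": 0, "ry": 0, "rz": 0}
    - {"x": -30, "y": 6, "z": 0, "rx": 0, "ry": 0, "rz": 0}
    - {"x": -30, "y": 6, "z": 0, "rx": 0, "ry": 0, "rz": 0}
    - {"x": -30, "y": 6, "z": 0, "rx": 0, "ry": 0, "rz": 0}
    - {"x": -30, "y": 6, "z": 0, "rx": 0, "ry": 0, "rz": 0}
    - {"x": -15, "y": 3, "z": 0, "rx": 0, "ry": 0, "rz": 0}
    - {"x": 0, "y": 0, "z": 0, "rx": 0, "ry": 0, "rz": 0}
    - {"x": 0, "y": 0, "z": 0, "rx": 0, "ry": 0, "rz": 0}

```text
time_s: 9.9
ee_pos: [516.4, -24.9, 136.6]
ee_rot: [-180.0, -0.1, 90.1]
force: [0.5, -0.3, -0.4]
gripper_width: 52.0
gripper_force: 15.0
```

```bash
cat >> h.py <<'E'
def rimfit(f,m,z,keep=None):
    """circle fit of mask outline on plane z"""
    c=max(cv2.findContours(m['pixels'].astype(np.uint8),0,1)[0],key=len)[:,0]
    P=world(f,c,z)[:,:2]
    for _ in range(5):
        C,r=circ(P); e=abs(np.hypot(*(P-C).T)-r); P=P[e<max(1.5,2*np.median(e))]
    return C.round(1),round(r,1),len(P)
E
python3 - <<'E'
from h import *
f=look('wrist',['tulip_glass','small_saucer','large_saucer','coaster'],'w6.png')
for n in('small_saucer','large_saucer'):
    for m in masks_of('wrist',n)[:1]: print(n,rimfit(f,m,17))
f=grab_frame('top')
for n in('small_saucer','large_saucer'):
    for m in masks_of('top',n)[:1]: print('top',n,rimfit(f,m,17))
E
```

```text
tcp [516.4 -24.5 136.6] [-180.    -0.    90.1]
wrist tulip_glass 0.86 [276. 254.  94. 112.] med [516.4 -34.9 168.1] top 188.2 topmid [516.3 -24.6 186.3] ext [49. 51.  7.]
wrist small_saucer 0.91 [279. 105.  98. 103.] med [520.4  73.4  10.7] top 17.2 topmid [519.9  71.1  15.4] ext [97. 97.  7.]
wrist large_saucer 0.63 [422. 177. 116. 112.] med [6.772e+02 2.000e-01 1.060e+01] top 17.3 topmid [673.5  -1.4  15.4] ext [123. 120.   8.]
wrist coaster 0.54 [316. 266.  14.  77.] med [ 563.7 -142.    11.4] top 13.0 topmid [559.5 -99.6  65.7] ext [ 35. 114. 179.]
small_saucer (array([520.1,  70.8]), np.float64(48.2), 277)
large_saucer (array([673.9,  -2.4]), np.float64(61.1), 300)
top small_saucer (array([519.9,  78.1]), np.float64(41.5), 31)
top large_saucer (array([675.6,   0.7]), np.float64(57.8), 45)
```

View pics/w6.png

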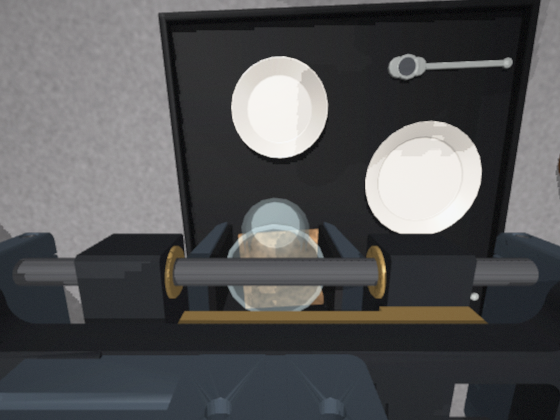

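The picture shows the small saucer centred at (280,107), i.e. (520, 71) in the world. The glass is still upright and hasn't slipped.

Emit:
move_arm:
  plan:
    - {"x": 15, "y": 1, "z": 0, "rx": 0, "ry": 0, "rz": 0}
    - {"x": 25, "y": 1, "z": 0, "rx": 0, "ry": 0, "rz": 0}
    - {"x": 25, "y": 1, "z": 0, "rx": 0, "ry": 0, "rz": 0}
    - {"x": 20, "y": 0.6, "z": 0, "rx": 0, "ry": 0, "rz": 0}
    - {"x": 10.5, "y": 0, "z": 10, "rx": 0, "ry": 0, "rz": 0}
    - {"x": 0, "y": 0, "z": 20, "rx": 0, "ry": 0, "rz": 0}
    - {"x": 0, "y": 0, "z": 20, "rx": 0, "ry": 0, "rz": 0}
    - {"x": 0, "y": 0, "z": 20, "rx": 0, "ry": 0, "rz": 0}
    - {"x": 0, "y": 0, "z": 12, "rx": 0, "ry": 0, "rz": 0}
    - {"x": 0, "y": 0, "z": 0, "rx": 0, "ry": 0, "rz": 0}

```text
time_s: 11.4
ee_pos: [518.6, 70.0, 52.9]
ee_rot: [-179.8, 0.0, 90.1]
force: [-0.2, 0.5, -1.5]
gripper_width: 51.8
gripper_force: 15.0
```

Emit:
move_arm:
  plan:
    - {"x": 0, "y": 0, "z": 2, "rx": 0, "ry": 0, "rz": 0}
    - {"x": 0, "y": 0, "z": 2, "rx": 0, "ry": 0, "rz": 0}
    - {"x": 0, "y": 0, "z": 1, "rx": 0, "ry": 0, "rz": 0}
    - {"x": 0, "y": 0, "z": 1, "rx": 0, "ry": 0, "rz": 0}
    - {"x": 0, "y": 0, "z": 1, "rx": 0, "ry": 0, "rz": 0}
    - {"x": 0, "y": 0, "z": 0, "rx": 0, "ry": 0, "rz": 0}
    - {"x": 0, "y": 0, "z": 0, "rx": 0, "ry": 0, "rz": 0}

```text
time_s: 12.1
ee_pos: [520.2, 70.0, 47.9]
ee_rot: [180.0, 0.0, 90.1]
force: [0.2, -0.0, -1.2]
gripper_width: 52.2
gripper_force: 15.0
```

```bash
python3 - <<'E'
from h import *
s=state();print(s['force'],s['ee_pos'])
f=look('wrist',['tulip_glass','small_saucer'])
print(state()['ee_pos'])
E
```

```text
[ 0.18357939 -0.04227542 -1.15050285] [520.21334385  69.99782959  47.90630593]
tcp [520.2  70.   47.9] [180.    0.   90.1]
wrist tulip_glass 0.9 [276. 254.  98. 115.] med [520.2  59.6  80.4] top 99.4 topmid [519.9  70.3  97.5] ext [49. 58. 66.]
wrist small_saucer 0.57 [277. 201. 124.  84.] med [519.4  93.5  11.7] top 17.4 topmid [519.8  94.4  15.4] ext [96. 65. 56.]
[520.22593132  69.99762306  47.87580603]
```

Emit:
move_arm:
  plan:
    - {"x": 0.8, "y": 0, "z": 0, "rx": 0, "ry": 0, "rz": 0}
    - {"x": 0, "y": 0, "z": 0.5, "rx": 0, "ry": 0, "rz": 0}
    - {"x": 0, "y": 0, "z": 0.5, "rx": 0, "ry": 0, "rz": 0}
    - {"x": 0, "y": 0, "z": 0.4, "rx": 0, "ry": 0, "rz": 0}
    - {"x": 0, "y": 0, "z": 0.3, "rx": 0, "ry": 0, "rz": 0}
    - {"x": 0, "y": 0, "z": 0, "rx": 0, "ry": 0, "rz": 0}
    - {"x": 0, "y": 0, "z": 0, "rx": 0, "ry": 0, "rz": 0}

```text
time_s: 12.95
ee_pos: [520.2, 70.8, 46.2]
ee_rot: [180.0, 0.0, 90.1]
force: [-0.6, 0.5, -0.3]
gripper_width: 52.1
gripper_force: 15.0
```

Emit:
move_arm:
  plan:
    - {"x": 0, "y": 0, "z": 0.3, "rx": 0, "ry": 0, "rz": 0}
    - {"x": 0, "y": 0, "z": 0.2, "rx": 0, "ry": 0, "rz": 0}
    - {"x": 0, "y": 0, "z": 0, "rx": 0, "ry": 0, "rz": 0}
    - {"x": 0, "y": 0, "z": 0, "rx": 0, "ry": 0, "rz": 0}

```text
time_s: 13.35
ee_pos: [520.3, 70.9, 46.1]
ee_rot: [180.0, -0.0, 90.1]
force: [-1.8, 0.8, 5.0]
gripper_width: 52.1
gripper_force: 15.0
```

Emit:
move_arm:
  plan:
    - {"x": 0, "y": 0, "z": -0.2, "rx": 0, "ry": 0, "rz": 0}
    - {"x": 0, "y": 0, "z": 0, "rx": 0, "ry": 0, "rz": 0}
    - {"x": 0, "y": 0, "z": 0, "rx": 0, "ry": 0, "rz": 0}
  squeeze: 3

```text
time_s: 13.65
ee_pos: [520.3, 70.8, 45.9]
ee_rot: [180.0, 0.0, 90.1]
force: [-0.8, 0.2, 2.8]
gripper_width: 53.4
gripper_force: 3.0
```

Emit:
move_arm:
  plan:
    - {"x": 0, "y": 0, "z": 0, "rx": 0, "ry": 0, "rz": 0}
    - {"x": 0, "y": 0, "z": 0, "rx": 0, "ry": 0, "rz": 0}
    - {"x": 0, "y": 0, "z": 0, "rx": 0, "ry": 0, "rz": 0}
    - {"x": 0, "y": 0, "z": 0, "rx": 0, "ry": 0, "rz": 0}
    - {"x": 0, "y": 0, "z": 0, "rx": 0, "ry": 0, "rz": 0}
    - {"x": 0, "y": 0, "z": 0, "rx": 0, "ry": 0, "rz": 0}
  grip: 0.9

```text
time_s: 14.25
ee_pos: [520.2, 70.8, 45.8]
ee_rot: [-180.0, 0.0, 90.1]
force: [-0.4, 0.1, 0.3]
gripper_width: 82.0
gripper_force: 0.0
```

Emit:
move_arm:
  plan:
    - {"x": 0, "y": 0, "z": -10, "rx": 0, "ry": 0, "rz": 0}
    - {"x": 0, "y": 0, "z": -25, "rx": 0, "ry": 0, "rz": 0}
    - {"x": 0, "y": 0, "z": -35, "rx": 0, "ry": 0, "rz": 0}
    - {"x": 0, "y": 0, "z": -40, "rx": 0, "ry": 0, "rz": 0}
    - {"x": 0, "y": 0, "z": -40, "rx": 0, "ry": 0, "rz": 0}
    - {"x": -25, "y": 5, "z": -30, "rx": 0, "ry": 0, "rz": 0}
    - {"x": -35, "y": 8, "z": 0, "rx": 0, "ry": 0, "rz": 0}
    - {"x": -35, "y": 8, "z": 0, "rx": 0, "ry": 0, "rz": 0}
    - {"x": 0, "y": 0, "z": 0, "rx": 0, "ry": 0, "rz": 0}
    - {"x": 0, "y": 0, "z": 0, "rx": 0, "ry": 0, "rz": 0}

```text
time_s: 15.25
ee_pos: [541.2, -24.5, 226.3]
ee_rot: [180.0, -0.0, 90.0]
force: [-0.5, 0.4, 0.0]
gripper_width: 82.2
gripper_force: 0.0
```

```bash
python3 - <<'E'
from h import *
f=look('wrist',['tulip_glass','small_saucer','coaster'],'w7.png')
for n in('small_saucer',):
    for m in masks_of('wrist',n)[:1]: print(n,rimfit(f,m,17))
E
```

```text
tcp [541.1 -23.8 226.1] [-180.    -0.    90.1]
wrist tulip_glass 0.57 [254. 110.  51.  52.] med [516.3  73.7  79.8] top 97.8 topmid [519.3  69.2  95.9] ext [51. 52.  6.]
wrist small_saucer 0.6 [261. 112.  77.  76.] med [531.2  62.2  14.1] top 17.6 topmid [520.2  70.9  15.7] ext [95. 95. 86.]
wrist coaster 0.88 [261. 234.  66.  46.] med [523.8 -94.3  11.4] top 12.8 topmid [522.7 -94.6  11.3] ext [ 98. 138. 330.]
small_saucer (array([519.9,  70.7]), np.float64(47.4), 209)
```

View pics/w7.png

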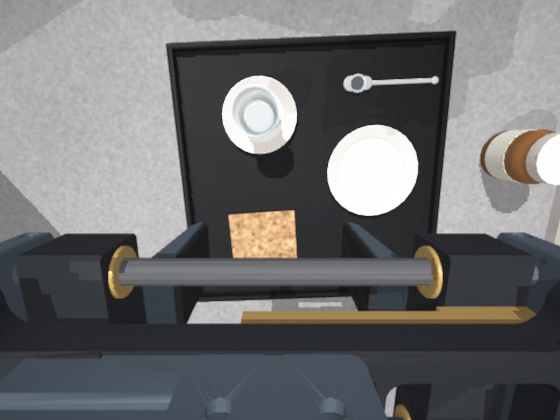

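The glass stands upright inside the small saucer at (258,112), within about 1.5 mm of its centre. Next is the wide glass.

Emit:
move_arm:
  plan:
    - {"x": -25, "y": 3, "z": 0, "rx": 0, "ry": 0, "rz": 0}
    - {"x": -40, "y": 5, "z": 0, "rx": 0, "ry": 0, "rz": 0}
    - {"x": -40, "y": 5, "z": 0, "rx": 0, "ry": 0, "rz": 0}
    - {"x": -40, "y": 6, "z": 0, "rx": 0, "ry": 0, "rz": 0}
    - {"x": -40, "y": 6, "z": 0, "rx": 0, "ry": 0, "rz": 0}
    - {"x": -40, "y": 6, "z": 0, "rx": 0, "ry": 0, "rz": 0}
    - {"x": -40, "y": 6, "z": 0, "rx": 0, "ry": 0, "rz": 0}
    - {"x": -40, "y": 6, "z": 0, "rx": 0, "ry": 0, "rz": 0}
    - {"x": -32, "y": 4, "z": 0, "rx": 0, "ry": 0, "rz": 0}
    - {"x": 0, "y": 0, "z": 0, "rx": 0, "ry": 0, "rz": 0}
  grip: 1

```text
time_s: 16.5
ee_pos: [589.2, -364.3, 224.5]
ee_rot: [-180.0, 0.1, 90.0]
force: [0.8, -0.1, -0.6]
gripper_width: 91.2
gripper_force: 0.0
```

Emit:
move_arm:
  plan:
    - {"x": 0, "y": 0, "z": 20, "rx": 0, "ry": 0, "rz": 0}
    - {"x": 0, "y": 0, "z": 30, "rx": 0, "ry": 0, "rz": 0}
    - {"x": 0, "y": 0, "z": 25, "rx": 0, "ry": 0, "rz": 0}
    - {"x": 0, "y": 0, "z": 15, "rx": 0, "ry": 0, "rz": 0}
    - {"x": 0, "y": 0, "z": 0, "rx": 0, "ry": 0, "rz": 0}
    - {"x": 0, "y": 0, "z": 0, "rx": 0, "ry": 0, "rz": 0}

```text
time_s: 17.1
ee_pos: [589.5, -360.0, 136.4]
ee_rot: [180.0, -0.0, 90.2]
force: [0.2, -0.1, -0.3]
gripper_width: 91.2
gripper_force: 0.0
```

```bash
python3 - <<'E'
from h import *
f=look('wrist',['wide_glass'],'w8.png')
f=look('side',['wide_glass','tulip_glass'])
E
```

```text
tcp [ 589.9 -360.5  137.2] [1.799e+02 1.000e-01 9.020e+01]
wrist wide_glass 0.96 [275. 214.  80.  82.] med [ 588.6 -374.7   45. ] top 90.7 topmid [ 588.8 -362.    89.2] ext [ 65.  67. 163.]
tcp [ 589.9 -361.   137.6] [1.799e+02 1.000e-01 9.010e+01]
side wide_glass 0.59 [360. 320.  40.  56.] med [ 585.9 -378.6   58.1] top 89.7 topmid [ 587.4 -363.9   89. ] ext [65. 66.  9.]
side tulip_glass 0.91 [279. 193.  25.  41.] med [516.7  55.3  63.1] top 96.9 topmid [518.1  69.4  96.2] ext [51. 59.  8.]
```

Emit:
move_arm:
  plan:
    - {"x": -1, "y": -1, "z": 20, "rx": 0, "ry": 0, "rz": 0}
    - {"x": 0, "y": 0, "z": 25, "rx": 0, "ry": 0, "rz": 0}
    - {"x": 0, "y": 0, "z": 25, "rx": 0, "ry": 0, "rz": 0}
    - {"x": 0, "y": 0, "z": 18, "rx": 0, "ry": 0, "rz": 0}
    - {"x": 0, "y": 0, "z": 10, "rx": 0, "ry": 0, "rz": 0}
    - {"x": 0, "y": 0, "z": 0, "rx": 0, "ry": 0, "rz": 0}

```text
time_s: 17.95
ee_pos: [587.4, -361.7, 36.8]
ee_rot: [-179.9, -0.1, 90.1]
force: [0.6, 0.6, -0.9]
gripper_width: 91.4
gripper_force: 0.0
```

Emit:
move_arm:
  plan:
    - {"x": 0, "y": 0, "z": 0, "rx": 0, "ry": 0, "rz": 0}
    - {"x": 0, "y": 0, "z": 0, "rx": 0, "ry": 0, "rz": 0}
    - {"x": 0, "y": 0, "z": 0, "rx": 0, "ry": 0, "rz": 0}
    - {"x": 0, "y": 0, "z": 0, "rx": 0, "ry": 0, "rz": 0}
    - {"x": 0, "y": 0, "z": 0, "rx": 0, "ry": 0, "rz": 0}
    - {"x": 0, "y": 0, "z": 0, "rx": 0, "ry": 0, "rz": 0}
    - {"x": 0, "y": 0, "z": 0, "rx": 0, "ry": 0, "rz": 0}
  grip: 0.5
  squeeze: 15

```text
time_s: 18.65
ee_pos: [588.9, -362.5, 39.0]
ee_rot: [179.9, 0.1, 90.1]
force: [2.1, 0.4, 5.8]
gripper_width: 66.2
gripper_force: 15.0
```

Emit:
move_arm:
  plan:
    - {"x": 0, "y": 0, "z": 0, "rx": 0, "ry": 0, "rz": 0}
    - {"x": 0, "y": 0, "z": -3, "rx": 0, "ry": 0, "rz": 0}
    - {"x": 0, "y": 0, "z": -4, "rx": 0, "ry": 0, "rz": 0}
    - {"x": 0, "y": 0, "z": -6, "rx": 0, "ry": 0, "rz": 0}
    - {"x": 0, "y": 0, "z": -7, "rx": 0, "ry": 0, "rz": 0}
    - {"x": 0, "y": 0, "z": 0, "rx": 0, "ry": 0, "rz": 0}
  squeeze: 20

```text
time_s: 19.25
ee_pos: [588.6, -362.5, 59.1]
ee_rot: [179.9, 0.1, 90.1]
force: [-0.0, -0.2, -1.2]
gripper_width: 66.2
gripper_force: 20.0
```

```bash
python3 - <<'E'
from h import *
f=look('wrist',['wide_glass'],'w9.png')
f=look('side',['wide_glass'])
E
```

```text
tcp [ 588.4 -362.3   58.6] [179.9   0.   90.1]
wrist wide_glass 0.71 [274. 249. 120. 126.] med [ 588.  -371.6   81.2] top 110.8 topmid [ 588.  -358.9  108.9] ext [62. 58.  7.]
tcp [ 587.9 -362.    57.8] [-180.    -0.    90.1]
side wide_glass 0.72 [362. 315.  38.  58.] med [ 586.3 -382.5   74. ] top 108.1 topmid [ 586.8 -366.6  110.5] ext [68. 63. 58.]
```

Emit:
move_arm:
  plan:
    - {"x": 0, "y": 0, "z": -15, "rx": 0, "ry": 0, "rz": 0}
    - {"x": 0, "y": 0, "z": -25, "rx": 0, "ry": 0, "rz": 0}
    - {"x": 0, "y": 0, "z": -25, "rx": 0, "ry": 0, "rz": 0}
    - {"x": 10, "y": 3, "z": -15, "rx": 0, "ry": 0, "rz": 0}
    - {"x": 20, "y": 5, "z": 0, "rx": 0, "ry": 0, "rz": 0}
    - {"x": 30, "y": 7, "z": 0, "rx": 0, "ry": 0, "rz": 0}
    - {"x": 30, "y": 7, "z": 0, "rx": 0, "ry": 0, "rz": 0}
    - {"x": 30, "y": 7, "z": 0, "rx": 0, "ry": 0, "rz": 0}
    - {"x": 30, "y": 7, "z": 0, "rx": 0, "ry": 0, "rz": 0}
    - {"x": 30, "y": 7, "z": 0, "rx": 0, "ry": 0, "rz": 0}
  squeeze: 22

```text
time_s: 20.45
ee_pos: [629.9, -178.4, 136.5]
ee_rot: [-179.8, -0.1, 90.2]
force: [1.1, -0.4, -3.3]
gripper_width: 66.1
gripper_force: 22.0
```

Emit:
move_arm:
  plan:
    - {"x": 30, "y": 8, "z": 0, "rx": 0, "ry": 0, "rz": 0}
    - {"x": 30, "y": 8, "z": 0, "rx": 0, "ry": 0, "rz": 0}
    - {"x": 20, "y": 7, "z": 0, "rx": 0, "ry": 0, "rz": 0}
    - {"x": 10, "y": 5, "z": 0, "rx": 0, "ry": 0, "rz": 0}
    - {"x": 0, "y": 0, "z": 0, "rx": 0, "ry": 0, "rz": 0}
    - {"x": 0, "y": 0, "z": 0, "rx": 0, "ry": 0, "rz": 0}

```text
time_s: 21.05
ee_pos: [657.9, -92.0, 137.3]
ee_rot: [-179.9, 0.0, 90.1]
force: [-0.8, -0.7, -3.1]
gripper_width: 65.7
gripper_force: 22.0
```

```bash
python3 - <<'E'
from h import *
f=look('wrist',['wide_glass','large_saucer'],'w10.png')
for m in masks_of('wrist','large_saucer')[:1]: print(rimfit(f,m,17))
E
```

```text
tcp [657.9 -92.6 137.4] [-179.9    0.    90.1]
wrist wide_glass 0.8 [275. 247. 121. 124.] med [ 657.9 -101.3  159.6] top 188.9 topmid [657.6 -88.5 187.1] ext [62. 58. 69.]
wrist large_saucer 0.56 [290. 113. 121. 126.] med [673.9   1.5  10.5] top 17.2 topmid [673.7  -1.9  15.4] ext [123. 122.   7.]
(array([673.7,  -2.2]), np.float64(61.2), 352)
```

Emit:
move_arm:
  plan:
    - {"x": 15, "y": 3, "z": 0, "rx": 0, "ry": 0, "rz": 0}
    - {"x": 25, "y": 4, "z": 0, "rx": 0, "ry": 0, "rz": 0}
    - {"x": 25, "y": 4, "z": 0, "rx": 0, "ry": 0, "rz": 0}
    - {"x": 17.5, "y": 3, "z": 0, "rx": 0, "ry": 0, "rz": 0}
    - {"x": 8, "y": 1.8, "z": 10, "rx": 0, "ry": 0, "rz": 0}
    - {"x": 0, "y": 0, "z": 20, "rx": 0, "ry": 0, "rz": 0}
    - {"x": 0, "y": 0, "z": 20, "rx": 0, "ry": 0, "rz": 0}
    - {"x": 0, "y": 0, "z": 20, "rx": 0, "ry": 0, "rz": 0}
    - {"x": 0, "y": 0, "z": 12, "rx": 0, "ry": 0, "rz": 0}
    - {"x": 0, "y": 0, "z": 0, "rx": 0, "ry": 0, "rz": 0}

```text
time_s: 22.25
ee_pos: [672.4, -1.7, 53.2]
ee_rot: [-179.7, 0.0, 90.1]
force: [-0.0, -0.1, -2.5]
gripper_width: 65.9
gripper_force: 22.0
```

Emit:
move_arm:
  plan:
    - {"x": 0, "y": 0, "z": 1, "rx": 0, "ry": 0, "rz": 0}
    - {"x": 0, "y": 0, "z": 1, "rx": 0, "ry": 0, "rz": 0}
    - {"x": 0, "y": 0, "z": 1, "rx": 0, "ry": 0, "rz": 0}
    - {"x": 0, "y": 0, "z": 0.5, "rx": 0, "ry": 0, "rz": 0}
    - {"x": 0, "y": 0, "z": 0.5, "rx": 0, "ry": 0, "rz": 0}
    - {"x": 0, "y": 0, "z": 0, "rx": 0, "ry": 0, "rz": 0}
    - {"x": 0, "y": 0, "z": 0, "rx": 0, "ry": 0, "rz": 0}

```text
time_s: 22.95
ee_pos: [674.1, -1.4, 51.9]
ee_rot: [180.0, 0.0, 90.1]
force: [-0.3, -0.1, -3.2]
gripper_width: 66.1
gripper_force: 22.0
```

```bash
python3 - <<'E'
from h import *
f=look('wrist',['wide_glass','large_saucer'])
s=state();print(s['force'],s['ee_pos'])
E
```

```text
tcp [674.1  -1.4  51.9] [180.    0.   90.1]
wrist wide_glass 0.8 [277. 249. 123. 126.] med [674.1 -10.1  74.4] top 103.7 topmid [673.7   2.8 133.4] ext [63. 60. 79.]
wrist large_saucer 0.79 [275. 191. 154.  90.] med [673.3  29.3  12.4] top 17.5 topmid [673.5  27.8  15.5] ext [123.  65.  90.]
[ 0.26252883 -0.7313565  -3.14582558] [674.13142429  -1.4067885   51.88612712]
```

Bottom about 4 mm above the saucer floor. Creeping down, with a small y correction.

Emit:
move_arm:
  plan:
    - {"x": -0.7, "y": -0.3, "z": 0.8, "rx": 0, "ry": 0, "rz": 0}
    - {"x": 0, "y": 0, "z": 0.8, "rx": 0, "ry": 0, "rz": 0}
    - {"x": 0, "y": 0, "z": 0.6, "rx": 0, "ry": 0, "rz": 0}
    - {"x": 0, "y": 0, "z": 0.5, "rx": 0, "ry": 0, "rz": 0}
    - {"x": 0, "y": 0, "z": 0.5, "rx": 0, "ry": 0, "rz": 0}
    - {"x": 0, "y": 0, "z": 0.3, "rx": 0, "ry": 0, "rz": 0}
    - {"x": 0, "y": 0, "z": 0, "rx": 0, "ry": 0, "rz": 0}
    - {"x": 0, "y": 0, "z": 0, "rx": 0, "ry": 0, "rz": 0}

```text
time_s: 23.9
ee_pos: [673.8, -2.1, 48.4]
ee_rot: [180.0, 0.0, 90.1]
force: [-0.2, 0.2, -1.4]
gripper_width: 65.9
gripper_force: 22.0
```

Emit:
move_arm:
  plan:
    - {"x": 0, "y": 0, "z": 0.3, "rx": 0, "ry": 0, "rz": 0}
    - {"x": 0, "y": 0, "z": 0.3, "rx": 0, "ry": 0, "rz": 0}
    - {"x": 0, "y": 0, "z": 0, "rx": 0, "ry": 0, "rz": 0}
    - {"x": 0, "y": 0, "z": 0, "rx": 0, "ry": 0, "rz": 0}

```text
time_s: 24.3
ee_pos: [673.9, -2.1, 48.0]
ee_rot: [180.0, 0.0, 90.1]
force: [-0.2, 0.8, -1.3]
gripper_width: 65.6
gripper_force: 22.0
```

Emit:
move_arm:
  plan:
    - {"x": 0, "y": 0, "z": 0.3, "rx": 0, "ry": 0, "rz": 0}
    - {"x": 0, "y": 0, "z": 0.2, "rx": 0, "ry": 0, "rz": 0}
    - {"x": 0, "y": 0, "z": 0, "rx": 0, "ry": 0, "rz": 0}
    - {"x": 0, "y": 0, "z": 0, "rx": 0, "ry": 0, "rz": 0}

```text
time_s: 24.7
ee_pos: [674.0, -2.0, 47.9]
ee_rot: [180.0, 0.0, 90.1]
force: [-2.1, 0.4, 5.4]
gripper_width: 66.1
gripper_force: 22.0
```

Emit:
move_arm:
  plan:
    - {"x": 0, "y": 0, "z": -0.2, "rx": 0, "ry": 0, "rz": 0}
    - {"x": 0, "y": 0, "z": 0, "rx": 0, "ry": 0, "rz": 0}
    - {"x": 0, "y": 0, "z": 0, "rx": 0, "ry": 0, "rz": 0}
  squeeze: 3

```text
time_s: 25.0
ee_pos: [674.1, -2.1, 47.7]
ee_rot: [180.0, 0.0, 90.1]
force: [-1.7, 0.3, 4.5]
gripper_width: 66.8
gripper_force: 3.0
```

Emit:
move_arm:
  plan:
    - {"x": 0, "y": 0, "z": 0, "rx": 0, "ry": 0, "rz": 0}
    - {"x": 0, "y": 0, "z": 0, "rx": 0, "ry": 0, "rz": 0}
    - {"x": 0, "y": 0, "z": 0, "rx": 0, "ry": 0, "rz": 0}
    - {"x": 0, "y": 0, "z": 0, "rx": 0, "ry": 0, "rz": 0}
    - {"x": 0, "y": 0, "z": 0, "rx": 0, "ry": 0, "rz": 0}
    - {"x": 0, "y": 0, "z": 0, "rx": 0, "ry": 0, "rz": 0}
  grip: 1

```text
time_s: 25.6
ee_pos: [673.8, -2.1, 47.3]
ee_rot: [-180.0, 0.0, 90.1]
force: [0.3, 0.0, -0.3]
gripper_width: 91.4
gripper_force: 0.0
```

Emit:
move_arm:
  plan:
    - {"x": 0, "y": 0, "z": -10, "rx": 0, "ry": 0, "rz": 0}
    - {"x": 0, "y": 0, "z": -25, "rx": 0, "ry": 0, "rz": 0}
    - {"x": 0, "y": 0, "z": -40, "rx": 0, "ry": 0, "rz": 0}
    - {"x": 0, "y": 0, "z": -45, "rx": 0, "ry": 0, "rz": 0}
    - {"x": 0, "y": 0, "z": -45, "rx": 0, "ry": 0, "rz": 0}
    - {"x": -20, "y": -12, "z": -35, "rx": 0, "ry": 0, "rz": 0}
    - {"x": -30, "y": -20, "z": -20, "rx": 0, "ry": 0, "rz": 0}
    - {"x": -36, "y": -25, "z": 0, "rx": 0, "ry": 0, "rz": 0}
    - {"x": -36, "y": -25, "z": 0, "rx": 0, "ry": 0, "rz": 0}
    - {"x": 0, "y": 0, "z": 0, "rx": 0, "ry": 0, "rz": 0}

```text
time_s: 26.6
ee_pos: [589.3, -128.1, 269.3]
ee_rot: [180.0, 0.1, 89.8]
force: [0.4, 0.1, -0.7]
gripper_width: 90.8
gripper_force: 0.0
```

```bash
python3 - <<'E'
from h import *
f=look('wrist',['wide_glass','large_saucer','tulip_glass','small_saucer'],'w11.png')
for n in ('large_saucer','small_saucer'):
  for m in masks_of('wrist',n)[:1]: print(rimfit(f,m,17))
E
```

```text
tcp [ 590.9 -126.   269. ] [179.9   0.   89.9]
wrist wide_glass 0.75 [344.  85.  65.  62.] med [682.8   2.7  53.1] top 99.6 topmid [673.1  -3.4  97.9] ext [65. 64.  7.]
wrist large_saucer 0.78 [333.  93.  84.  93.] med [650.4 -16.8  13. ] top 17.6 topmid [672.8  -2.1  20.3] ext [121. 121.  87.]
wrist tulip_glass 0.68 [215.  28.  58.  55.] med [515.9  75.4  66.1] top 97.4 topmid [520.   63.9  95.8] ext [53. 42.  7.]
wrist small_saucer 0.92 [226.  37.  75.  74.] med [537.1  56.   12.4] top 17.6 topmid [519.8  68.5  54.9] ext [96. 92. 87.]
wrist small_saucer 0.67 [212.  28.  54.  56.] med [515.6  74.7  65.4] top 97.5 topmid [519.7  63.9  95.9] ext [53. 42.  7.]
(array([672.2,  -2.6]), np.float64(60.2), 162)
(array([519.9,  70.6]), np.float64(48.0), 142)
```

Emit:
move_arm:
  plan:
    - {"x": -36, "y": -24, "z": 0, "rx": 0, "ry": 0, "rz": 0}
    - {"x": -36, "y": -24, "z": 0, "rx": 0, "ry": 0, "rz": 0}
    - {"x": -36, "y": -24, "z": 0, "rx": 0, "ry": 0, "rz": 0}
    - {"x": -36, "y": -24, "z": 0, "rx": 0, "ry": 0, "rz": 0}
    - {"x": -36, "y": -24, "z": 0, "rx": 0, "ry": 0, "rz": 0}
    - {"x": -36, "y": -20, "z": 0, "rx": 0, "ry": 0, "rz": 0}
    - {"x": -10, "y": -5, "z": 0, "rx": 0, "ry": 0, "rz": 0}
    - {"x": 0, "y": 0, "z": 0, "rx": 0, "ry": 0, "rz": 0}
    - {"x": 0, "y": 0, "z": 0, "rx": 0, "ry": 0, "rz": 0}

```text
time_s: 27.85
ee_pos: [448.4, -349.5, 267.2]
ee_rot: [180.0, -0.1, 90.2]
force: [-0.1, -0.1, -0.4]
gripper_width: 90.9
gripper_force: 0.0
```

```bash
python3 - <<'E'
from h import *
f=look('wrist',['small_tin','sugar_pot','wide_tin'],'w12.png')
u,v=[int(x) for x in masks_of('wrist','sugar_pot')[0]['box'][:2]]
print(u,v)
a=f['img'][max(0,v-75):v+75,max(0,u-100):u+100]; cv2.imwrite('pics/w12c.png',cv2.resize(cv2.cvtColor(a,cv2.COLOR_RGB2BGR),None,fx=4,fy=4,interpolation=2))
E
```

```text
tcp [ 448.5 -349.2  267.3] [180.   -0.   90.2]
wrist small_tin 0.7 [202. 147.  22.  19.] med [ 341.4 -294.7   24. ] top 25.4 topmid [ 340.  -294.8   24. ] ext [29. 26.  6.]
wrist small_tin 0.62 [270. 171.  39.  42.] med [ 445.  -319.3  126.4] top 127.6 topmid [ 445.  -319.6  126.3] ext [43. 43.  6.]
wrist small_tin 0.62 [268. 241.  39.  41.] med [ 438.5 -429.5   50.9] top 52.4 topmid [ 438.1 -385.7  213.4] ext [ 61. 139. 332.]
wrist sugar_pot 0.61 [275. 170.  49.  53.] med [ 450.9 -310.9   90.1] top 91.8 topmid [ 445.9 -321.7  106.5] ext [61. 64. 39.]
wrist wide_tin 0.56 [273. 162.  69.  75.] med [ 445.7 -301.    40.4] top 41.8 topmid [ 446.2 -318.9   40.4] ext [98. 96. 52.]
274 170
```

View pics/w12c.png

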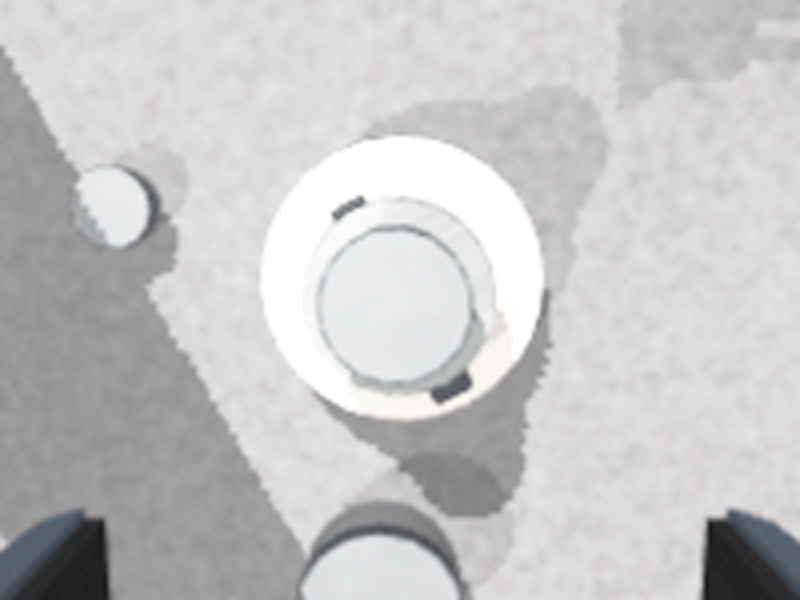

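The crop shows the pot's hinge at (348,208) and its clip at (453,387), so its +x points to about −60° and I grip it at tool yaw 120. The middle tin is the one on top, at (445, −319.5).

Tin first.

Emit:
move_arm:
  plan:
    - {"x": 10, "y": -1, "z": 10, "rx": 0, "ry": 0, "rz": 0}
    - {"x": 12, "y": -2, "z": 25, "rx": 0, "ry": 0, "rz": 0}
    - {"x": 7.7, "y": -0.5, "z": 30, "rx": 0, "ry": 0, "rz": 0}
    - {"x": 0, "y": 0, "z": 30, "rx": 0, "ry": 0, "rz": 0}
    - {"x": 0, "y": 0, "z": 30, "rx": 0, "ry": 0, "rz": 0}
    - {"x": 0, "y": 0, "z": 20, "rx": 0, "ry": 0, "rz": 0}
    - {"x": 0, "y": 0, "z": 12, "rx": 0, "ry": 0, "rz": 0}
    - {"x": 0, "y": 0, "z": 0, "rx": 0, "ry": 0, "rz": 0}
    - {"x": 0, "y": 0, "z": 0, "rx": 0, "ry": 0, "rz": 0}

```text
time_s: 29.0
ee_pos: [444.7, -321.1, 111.3]
ee_rot: [179.9, 0.1, 90.1]
force: [0.4, -1.1, 0.3]
gripper_width: 91.2
gripper_force: 0.0
```

```bash
python3 - <<'E'
from h import *
f=look('wrist',['small_tin'],'w13.png')
E
```

```text
tcp [ 444.9 -321.3  111.7] [1.799e+02 1.000e-01 9.010e+01]
wrist small_tin 0.76 [267. 302.  53.  39.] med [ 435.1 -415.4   36. ] top 51.8 topmid [ 434.1 -363.1  144.4] ext [ 51. 135. 197.]
wrist small_tin 0.71 [170. 180.  42.  34.] med [ 342.7 -294.    23.9] top 25.2 topmid [ 340.3 -294.9   23.4] ext [30. 29.  6.]
wrist small_tin 0.64 [276. 226.  72.  57.] med [ 445.2 -312.3  126.3] top 127.4 topmid [ 445.  -313.1  125.8] ext [44. 32.  6.]
```

Emit:
move_arm:
  plan:
    - {"x": 1.7, "y": 0, "z": 8, "rx": 0, "ry": 0, "rz": 0}
    - {"x": 0, "y": 0, "z": 6, "rx": 0, "ry": 0, "rz": 0}
    - {"x": 0, "y": 0, "z": 2, "rx": 0, "ry": 0, "rz": 0}
    - {"x": 0, "y": 0, "z": 0, "rx": 0, "ry": 0, "rz": 0}
    - {"x": 0, "y": 0, "z": 0, "rx": 0, "ry": 0, "rz": 0}

```text
time_s: 29.6
ee_pos: [444.0, -319.2, 94.5]
ee_rot: [180.0, 0.0, 90.1]
force: [-0.3, 1.1, 0.8]
gripper_width: 90.9
gripper_force: 0.0
```

Emit:
move_arm:
  plan:
    - {"x": 0, "y": 0, "z": 0, "rx": 0, "ry": 0, "rz": 0}
    - {"x": 0, "y": 0, "z": 0, "rx": 0, "ry": 0, "rz": 0}
    - {"x": 0, "y": 0, "z": 0, "rx": 0, "ry": 0, "rz": 0}
    - {"x": 0, "y": 0, "z": 0, "rx": 0, "ry": 0, "rz": 0}
    - {"x": 0, "y": 0, "z": 0, "rx": 0, "ry": 0, "rz": 0}
    - {"x": 0, "y": 0, "z": 0, "rx": 0, "ry": 0, "rz": 0}
    - {"x": 0, "y": 0, "z": 0, "rx": 0, "ry": 0, "rz": 0}
    - {"x": 0, "y": 0, "z": 0, "rx": 0, "ry": 0, "rz": 0}
    - {"x": 0, "y": 0, "z": 0, "rx": 0, "ry": 0, "rz": 0}
  grip: 0.3
  squeeze: 10

```text
time_s: 30.5
ee_pos: [444.0, -319.2, 94.5]
ee_rot: [180.0, 0.0, 90.1]
force: [1.3, 0.2, 0.2]
gripper_width: 43.9
gripper_force: 10.0
```

Emit:
move_arm:
  plan:
    - {"x": 0, "y": 0, "z": -3, "rx": 0, "ry": 0, "rz": 0}
    - {"x": 0, "y": 0, "z": -5, "rx": 0, "ry": 0, "rz": 0}
    - {"x": 0, "y": 0, "z": -12, "rx": 0, "ry": 0, "rz": 0}
    - {"x": 0, "y": 0, "z": -20, "rx": 0, "ry": 0, "rz": 0}
    - {"x": 0, "y": 0, "z": -20, "rx": 0, "ry": 0, "rz": 0}
    - {"x": 0, "y": 0, "z": -10, "rx": 0, "ry": 0, "rz": 0}
    - {"x": 0, "y": 0, "z": 0, "rx": 0, "ry": 0, "rz": 0}

```text
time_s: 31.2
ee_pos: [444.9, -319.8, 166.5]
ee_rot: [179.8, 0.1, 90.1]
force: [-0.9, 0.8, -1.4]
gripper_width: 43.4
gripper_force: 10.0
```

```bash
python3 - <<'E'
from h import *
f=look('side',['small_tin','sugar_pot'],'s14.png')
f=look('wrist',['small_tin','sugar_pot'],'w14.png')
E
```

```text
tcp [ 444.2 -319.3  165.1] [1.799e+02 1.000e-01 9.010e+01]
side small_tin 0.86 [279. 265.  24.  28.] med [ 443.  -334.   196.2] top 199.6 topmid [ 444.5 -321.1  197.8] ext [40. 45.  6.]
side small_tin 0.75 [292. 375.  31.  47.] med [ 434.8 -454.5   49.5] top 52.7 topmid [ 437.5 -442.4   51.1] ext [63. 63.  7.]
side small_tin 0.51 [226. 328.  14.  17.] med [ 339.5 -302.9   22.1] top 25.6 topmid [ 338.8 -296.1   24.1] ext [26. 31.  7.]
side sugar_pot 0.76 [284. 309.  31.  40.] med [ 442.4 -337.3   88.3] top 91.8 topmid [ 444.8 -322.8   90.1] ext [61. 64.  7.]
tcp [ 443.3 -318.7  163.5] [-1.799e+02 -1.000e-01  9.010e+01]
wrist small_tin 0.96 [187. 176.  28.  27.] med [ 342.3 -294.    23.9] top 25.3 topmid [ 340.4 -294.6   23.4] ext [29. 29.  6.]
wrist small_tin 0.87 [275. 249.  73.  82.] med [ 442.8 -307.7  195.4] top 196.6 topmid [ 443.1 -318.6  194.9] ext [43. 56. 89.]
wrist small_tin 0.61 [271. 297.  49.  28.] med [ 437.7 -433.9   51.2] top 52.4 topmid [ 438.2 -432.4   50.9] ext [ 62. 109. 148.]
wrist sugar_pot 0.95 [280. 203.  64.  56.] med [ 447.1 -305.8   90.3] top 91.5 topmid [ 446.  -310.7   90. ] ext [61. 44.  6.]
```

Emit:
move_arm:
  plan:
    - {"x": 10, "y": 2, "z": -10, "rx": 0, "ry": 0, "rz": 0}
    - {"x": 25, "y": 6, "z": -5, "rx": 0, "ry": 0, "rz": 0}
    - {"x": 40, "y": 9.5, "z": 0, "rx": 0, "ry": 0, "rz": 0}
    - {"x": 40, "y": 9.5, "z": 0, "rx": 0, "ry": 0, "rz": 0}
    - {"x": 40, "y": 9.5, "z": 0, "rx": 0, "ry": 0, "rz": 0}
    - {"x": 40, "y": 9.5, "z": 0, "rx": 0, "ry": 0, "rz": 0}
    - {"x": 40, "y": 9.5, "z": 0, "rx": 0, "ry": 0, "rz": 0}
    - {"x": 40, "y": 9.5, "z": 0, "rx": 0, "ry": 0, "rz": 0}
    - {"x": 40, "y": 9.5, "z": 0, "rx": 0, "ry": 0, "rz": 0}
    - {"x": 40, "y": 9.5, "z": 0, "rx": 0, "ry": 0, "rz": 0}

```text
time_s: 32.5
ee_pos: [527.2, 38.4, 180.1]
ee_rot: [180.0, -0.0, 90.1]
force: [0.9, 0.3, -0.5]
gripper_width: 43.2
gripper_force: 10.0
```

Emit:
move_arm:
  plan:
    - {"x": 40, "y": 9.5, "z": 0, "rx": 0, "ry": 0, "rz": 0}
    - {"x": 40, "y": 9.5, "z": 0, "rx": 0, "ry": 0, "rz": 0}
    - {"x": 40, "y": 9.5, "z": 0, "rx": 0, "ry": 0, "rz": 0}
    - {"x": 40, "y": 9.5, "z": 0, "rx": 0, "ry": 0, "rz": 0}
    - {"x": 40, "y": 9.5, "z": 0, "rx": 0, "ry": 0, "rz": 0}
    - {"x": 40, "y": 9.5, "z": 0, "rx": 0, "ry": 0, "rz": 0}
    - {"x": 37, "y": 8, "z": 0, "rx": 0, "ry": 0, "rz": 0}
    - {"x": 22, "y": 5, "z": 0, "rx": 0, "ry": 0, "rz": 0}
    - {"x": 0, "y": 0, "z": 0, "rx": 0, "ry": 0, "rz": 0}
    - {"x": 0, "y": 0, "z": 0, "rx": 0, "ry": 0, "rz": 0}

```text
time_s: 33.5
ee_pos: [595.9, 335.4, 179.2]
ee_rot: [-180.0, 0.1, 90.2]
force: [0.1, 0.1, -2.0]
gripper_width: 43.6
gripper_force: 10.0
```

```bash
python3 - <<'E'
from h import *
f=look('wrist',['small_tin','trivet'],'w15.png')
E
```

```text
tcp [596.  334.7 179.5] [-1.80e+02  1.00e-01  9.01e+01]
wrist small_tin 0.95 [275. 247.  72.  83.] med [595.9 346.7 210.9] top 212.1 topmid [595.6 335.7 210.5] ext [43. 50. 89.]
```

Emit:
move_arm:
  plan:
    - {"x": 1, "y": 1, "z": 15, "rx": 0, "ry": 0, "rz": 0}
    - {"x": 1, "y": 1, "z": 25, "rx": 0, "ry": 0, "rz": 0}
    - {"x": 1, "y": 0, "z": 30, "rx": 0, "ry": 0, "rz": 0}
    - {"x": 0, "y": 0, "z": 30, "rx": 0, "ry": 0, "rz": 0}
    - {"x": 0, "y": 0, "z": 25, "rx": 0, "ry": 0, "rz": 0}
    - {"x": 0, "y": 0, "z": 20, "rx": 0, "ry": 0, "rz": 0}
    - {"x": 0, "y": 0, "z": 12, "rx": 0, "ry": 0, "rz": 0}
    - {"x": 0, "y": 0, "z": 5, "rx": 0, "ry": 0, "rz": 0}
    - {"x": 0, "y": 0, "z": 0, "rx": 0, "ry": 0, "rz": 0}
    - {"x": 0, "y": 0, "z": 0, "rx": 0, "ry": 0, "rz": 0}

```text
time_s: 34.65
ee_pos: [599.5, 338.4, 18.7]
ee_rot: [179.9, -0.1, 90.1]
force: [0.8, 0.5, -0.9]
gripper_width: 43.4
gripper_force: 10.0
```

Emit:
move_arm:
  plan:
    - {"x": 0, "y": 0, "z": 1, "rx": 0, "ry": 0, "rz": 0}
    - {"x": 0, "y": 0, "z": 1, "rx": 0, "ry": 0, "rz": 0}
    - {"x": 0, "y": 0, "z": 1, "rx": 0, "ry": 0, "rz": 0}
    - {"x": 0, "y": 0, "z": 0.5, "rx": 0, "ry": 0, "rz": 0}
    - {"x": 0, "y": 0, "z": 0, "rx": 0, "ry": 0, "rz": 0}
    - {"x": 0, "y": 0, "z": 0, "rx": 0, "ry": 0, "rz": 0}

```text
time_s: 35.25
ee_pos: [598.6, 338.2, 13.9]
ee_rot: [180.0, 0.0, 90.1]
force: [0.3, -0.3, -0.9]
gripper_width: 43.4
gripper_force: 10.0
```

Emit:
move_arm:
  plan:
    - {"x": 0, "y": 0, "z": 0.6, "rx": 0, "ry": 0, "rz": 0}
    - {"x": 0, "y": 0, "z": 0.4, "rx": 0, "ry": 0, "rz": 0}
    - {"x": 0, "y": 0, "z": 0.3, "rx": 0, "ry": 0, "rz": 0}
    - {"x": 0, "y": 0, "z": 0, "rx": 0, "ry": 0, "rz": 0}
    - {"x": 0, "y": 0, "z": 0, "rx": 0, "ry": 0, "rz": 0}

```text
time_s: 35.75
ee_pos: [598.6, 338.1, 12.6]
ee_rot: [180.0, 0.0, 90.1]
force: [0.6, 0.1, -0.7]
gripper_width: 43.5
gripper_force: 10.0
```

Emit:
move_arm:
  plan:
    - {"x": 0, "y": 0, "z": 0.4, "rx": 0, "ry": 0, "rz": 0}
    - {"x": 0, "y": 0, "z": 0.3, "rx": 0, "ry": 0, "rz": 0}
    - {"x": 0, "y": 0, "z": 0, "rx": 0, "ry": 0, "rz": 0}
    - {"x": 0, "y": 0, "z": 0, "rx": 0, "ry": 0, "rz": 0}

```text
time_s: 36.15
ee_pos: [598.7, 338.2, 12.5]
ee_rot: [180.0, -0.0, 90.1]
force: [-2.2, -0.8, 4.7]
gripper_width: 43.3
gripper_force: 10.0
```

Emit:
move_arm:
  plan:
    - {"x": 0, "y": 0, "z": 0, "rx": 0, "ry": 0, "rz": 0}
    - {"x": 0, "y": 0, "z": 0, "rx": 0, "ry": 0, "rz": 0}
    - {"x": 0, "y": 0, "z": 0, "rx": 0, "ry": 0, "rz": 0}
    - {"x": 0, "y": 0, "z": 0, "rx": 0, "ry": 0, "rz": 0}
    - {"x": 0, "y": 0, "z": 0, "rx": 0, "ry": 0, "rz": 0}
    - {"x": 0, "y": 0, "z": -10, "rx": 0, "ry": 0, "rz": 0}
    - {"x": 0, "y": 0, "z": -40, "rx": 0, "ry": 0, "rz": 0}
    - {"x": 0, "y": 0, "z": -45, "rx": 0, "ry": 0, "rz": 0}
    - {"x": 0, "y": 0, "z": -45, "rx": 0, "ry": 0, "rz": 0}
    - {"x": 0, "y": 0, "z": -45, "rx": 0, "ry": 0, "rz": 0}
  grip: 0.9

```text
time_s: 37.15
ee_pos: [598.5, 338.1, 199.7]
ee_rot: [179.9, -0.0, 90.1]
force: [0.1, 0.5, -0.1]
gripper_width: 82.1
gripper_force: 0.0
```

Emit:
move_arm:
  plan:
    - {"x": -30, "y": -7, "z": -20, "rx": 0, "ry": 0, "rz": 0}
    - {"x": -45, "y": -10, "z": -10, "rx": 0, "ry": 0, "rz": 0}
    - {"x": -45, "y": -10.5, "z": 0, "rx": 0, "ry": 0, "rz": 0}
    - {"x": -45, "y": -10.5, "z": 0, "rx": 0, "ry": 0, "rz": 0}
    - {"x": -45, "y": -10.5, "z": 0, "rx": 0, "ry": 0, "rz": 0}
    - {"x": -45, "y": -10.5, "z": 0, "rx": 0, "ry": 0, "rz": 0}
    - {"x": -45, "y": -10.5, "z": 0, "rx": 0, "ry": 0, "rz": 0}
    - {"x": -45, "y": -10.5, "z": 0, "rx": 0, "ry": 0, "rz": 0}
    - {"x": -45, "y": -10.5, "z": 0, "rx": 0, "ry": 0, "rz": 0}
    - {"x": -45, "y": -10.5, "z": 0, "rx": 0, "ry": 0, "rz": 0}
  grip: 1

```text
time_s: 38.15
ee_pos: [497.9, -98.7, 228.0]
ee_rot: [179.9, 0.0, 90.1]
force: [0.8, 0.4, 0.1]
gripper_width: 91.1
gripper_force: 0.0
```

Emit:
move_arm:
  plan:
    - {"x": -45, "y": -10.5, "z": 0, "rx": 0, "ry": 0, "rz": 0}
    - {"x": -45, "y": -10.5, "z": 0, "rx": 0, "ry": 0, "rz": 0}
    - {"x": -45, "y": -10.5, "z": 0, "rx": 0, "ry": 0, "rz": 0}
    - {"x": -45, "y": -10.5, "z": 0, "rx": 0, "ry": 0, "rz": 0}
    - {"x": -40, "y": -11, "z": 0, "rx": 0, "ry": 0, "rz": 0}
    - {"x": 0, "y": 0, "z": 0, "rx": 0, "ry": 0, "rz": -0.131}
    - {"x": 0, "y": 0, "z": 0, "rx": 0, "ry": 0, "rz": -0.131}
    - {"x": 0, "y": 0, "z": 0, "rx": 0, "ry": 0, "rz": -0.131}
    - {"x": 0, "y": 0, "z": 0, "rx": 0, "ry": 0, "rz": -0.131}
    - {"x": 0, "y": 0, "z": 0, "rx": 0, "ry": 0, "rz": 0}

```text
time_s: 39.15
ee_pos: [445.9, -317.2, 227.7]
ee_rot: [180.0, 0.1, 120.1]
force: [0.2, 0.6, -0.1]
gripper_width: 91.2
gripper_force: 0.0
```

```bash
python3 - <<'E'
from h import *
f=look('wrist',['sugar_pot','wide_tin'],'w16.png')
for n,z in (('sugar_pot',90),('wide_tin',40)):
  for m in masks_of('wrist',n)[:1]: print(n,rimfit(f,m,z))
u,v=[int(x) for x in masks_of('wrist','sugar_pot')[0]['box'][:2]]
print(u,v)
a=f['img'][max(0,v-75):v+75,max(0,u-100):u+100]; cv2.imwrite('pics/w16c.png',cv2.resize(cv2.cvtColor(a,cv2.COLOR_RGB2BGR),None,fx=4,fy=4,interpolation=2))
E
```

```text
tcp [ 445.9 -317.2  227.6] [1.8e+02 1.0e-01 1.2e+02]
wrist sugar_pot 0.78 [276. 202.  53.  59.] med [ 444.5 -319.3   90.3] top 91.6 topmid [ 445.3 -321.6   90.2] ext [61. 63.  6.]
wrist wide_tin 0.9 [274. 191.  76.  80.] med [ 434.  -300.    40.4] top 41.7 topmid [ 445.8 -320.1   40.2] ext [98. 99. 44.]
sugar_pot (array([ 444.4, -319.7]), np.float64(31.1), 110)
wide_tin (array([ 445.6, -319.5]), np.float64(49.0), 196)
276 202
```

View pics/w16c.png

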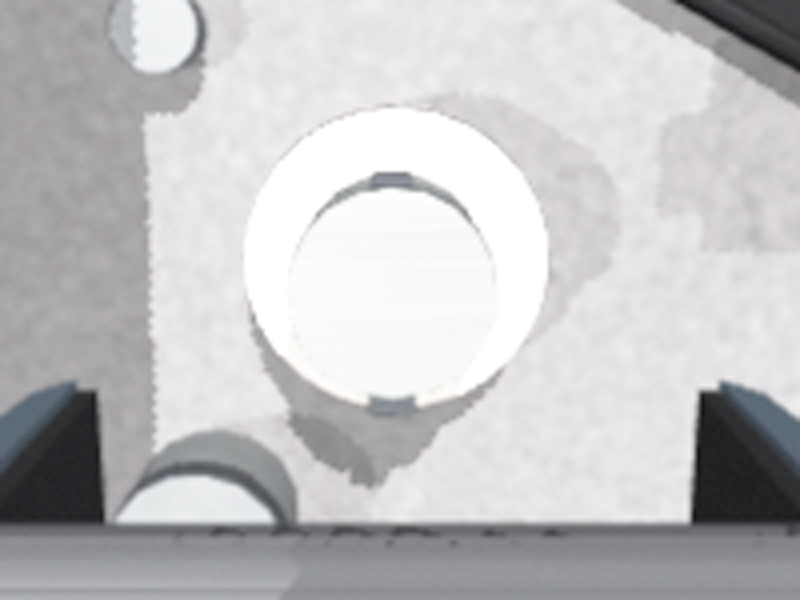

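The crop shows the hinge at (390,180) and the clip at (392,405), both on the vertical line, so yaw 120 is right. I'll go down to the pot.

Emit:
move_arm:
  plan:
    - {"x": -1.5, "y": -2.5, "z": 15, "rx": 0, "ry": 0, "rz": 0}
    - {"x": 0, "y": 0, "z": 25, "rx": 0, "ry": 0, "rz": 0}
    - {"x": 0, "y": 0, "z": 30, "rx": 0, "ry": 0, "rz": 0}
    - {"x": 0, "y": 0, "z": 30, "rx": 0, "ry": 0, "rz": 0}
    - {"x": 0, "y": 0, "z": 25, "rx": 0, "ry": 0, "rz": 0}
    - {"x": 0, "y": 0, "z": 25, "rx": 0, "ry": 0, "rz": 0}
    - {"x": 0, "y": 0, "z": 15, "rx": 0, "ry": 0, "rz": 0}
    - {"x": 0, "y": 0, "z": 10, "rx": 0, "ry": 0, "rz": 0}
    - {"x": 0, "y": 0, "z": 0, "rx": 0, "ry": 0, "rz": 0}
    - {"x": 0, "y": 0, "z": 0, "rx": 0, "ry": 0, "rz": 0}

```text
time_s: 40.45
ee_pos: [445.0, -320.0, 52.5]
ee_rot: [180.0, 0.1, 120.1]
force: [0.2, -0.5, -0.6]
gripper_width: 91.6
gripper_force: 0.0
```

```bash
python3 - <<'E'
from h import *
look('side',['sugar_pot']); s=state(); print(s['ee_pos'],s['force'])
E
```

```text
tcp [ 445.2 -320.2   52.9] [1.800e+02 1.000e-01 1.201e+02]
side sugar_pot 0.68 [285. 309.  24.  40.] med [ 446.2 -340.3   87.8] top 91.8 topmid [ 446.5 -323.8   90.1] ext [58. 64.  8.]
[ 445.24480581 -320.22168942   53.02670607] [ 0.51363994 -0.06421891  0.06509081]
```

Emit:
move_arm:
  plan:
    - {"x": 0, "y": -0.4, "z": 2.5, "rx": 0, "ry": 0, "rz": 0}
    - {"x": 0, "y": 0, "z": 0, "rx": 0, "ry": 0, "rz": 0}
    - {"x": 0, "y": 0, "z": 0, "rx": 0, "ry": 0, "rz": 0}
    - {"x": 0, "y": 0, "z": 0, "rx": 0, "ry": 0, "rz": 0}
    - {"x": 0, "y": 0, "z": 0, "rx": 0, "ry": 0, "rz": 0}
    - {"x": 0, "y": 0, "z": 0, "rx": 0, "ry": 0, "rz": 0}
    - {"x": 0, "y": 0, "z": 0, "rx": 0, "ry": 0, "rz": 0}
    - {"x": 0, "y": 0, "z": 0, "rx": 0, "ry": 0, "rz": 0}
    - {"x": 0, "y": 0, "z": 0, "rx": 0, "ry": 0, "rz": 0}
  grip: 0.5
  squeeze: 10

```text
time_s: 41.45
ee_pos: [444.5, -319.9, 49.6]
ee_rot: [180.0, 0.0, 120.1]
force: [1.4, 1.8, 1.6]
gripper_width: 61.5
gripper_force: 10.0
```

Emit:
move_arm:
  plan:
    - {"x": 0, "y": 0, "z": 0, "rx": 0, "ry": 0, "rz": 0}
    - {"x": 0, "y": 0, "z": 0, "rx": 0, "ry": 0, "rz": 0}
    - {"x": 0, "y": 0, "z": -3, "rx": 0, "ry": 0, "rz": 0}
    - {"x": 0, "y": 0, "z": -5, "rx": 0, "ry": 0, "rz": 0}
    - {"x": 0, "y": 0, "z": -12, "rx": 0, "ry": 0, "rz": 0}
    - {"x": 0, "y": 0, "z": -20, "rx": 0, "ry": 0, "rz": 0}
    - {"x": 0, "y": 0, "z": -20, "rx": 0, "ry": 0, "rz": 0}
    - {"x": 0, "y": 0, "z": -10, "rx": 0, "ry": 0, "rz": 0}
    - {"x": 0, "y": 0, "z": 0, "rx": 0, "ry": 0, "rz": 0}
  squeeze: 25

```text
time_s: 42.35
ee_pos: [444.9, -320.7, 121.3]
ee_rot: [179.9, 0.2, 120.1]
force: [0.3, -0.1, -4.7]
gripper_width: 61.5
gripper_force: 25.0
```

```bash
python3 - <<'E'
from h import *
look('wrist',['sugar_pot','coaster'])
f=look('side',['sugar_pot','wide_tin','coaster'])
f=grab_frame('top')
for m in masks_of('top','coaster')[:2]:
    c=max(cv2.findContours(m['pixels'].astype(np.uint8),0,1)[0],key=len)[:,0]
    print(m['p'],m['box'],cv2.minAreaRect(world(f,c,11)[:,:2].astype(np.float32)))
E
```

```text
tcp [ 444.2 -320.1  120. ] [1.800e+02 1.000e-01 1.201e+02]
wrist sugar_pot 0.61 [278. 256. 108. 116.] med [ 440.6 -311.   161.9] top 163.0 topmid [ 444.6 -321.7  161.6] ext [61. 69. 76.]
wrist coaster 0.87 [462.  62. 143. 125.] med [ 524.5 -111.    11.4] top 12.6 topmid [ 523.7 -110.4   11.2] ext [100. 101.   6.]
tcp [ 443.4 -319.4  118.4] [-1.799e+02 -1.000e-01  1.201e+02]
side sugar_pot 0.61 [283. 284.  32.  41.] med [ 446.8 -343.7  155.7] top 160.6 topmid [ 449.6 -324.4  159. ] ext [48. 77. 68.]
side wide_tin 0.83 [283. 326.  51.  49.] med [ 442.4 -338.9   39.4] top 42.3 topmid [ 445.5 -325.5   40.5] ext [98. 97.  7.]
side coaster 0.84 [299. 257.  43.  19.] med [ 549.3 -130.2   11.1] top 13.7 topmid [ 524.5 -194.4   85.6] ext [ 98. 243. 216.]
0.83 [292.0, 214.2, 33.8, 34.3] ((523.3844604492188, -108.54620361328125), (95.94757843017578, 97.99276733398438), 3.699363946914673)
```

Held securely. I'll rotate back to yaw 90, which also squares the pot with the coaster, and carry it over.

Emit:
move_arm:
  plan:
    - {"x": 0, "y": 0, "z": -10, "rx": 0, "ry": 0, "rz": 0.12}
    - {"x": 0, "y": 0, "z": -5, "rx": 0, "ry": 0, "rz": 0.13}
    - {"x": 0, "y": 0, "z": 0, "rx": 0, "ry": 0, "rz": 0.13}
    - {"x": 0, "y": 0, "z": 0, "rx": 0, "ry": 0, "rz": 0.12}
    - {"x": 10, "y": 8, "z": 0, "rx": 0, "ry": 0, "rz": 0}
    - {"x": 25, "y": 18, "z": 0, "rx": 0, "ry": 0, "rz": 0}
    - {"x": 35, "y": 25, "z": 0, "rx": 0, "ry": 0, "rz": 0}
    - {"x": 30, "y": 20, "z": 0, "rx": 0, "ry": 0, "rz": 0}
    - {"x": 12, "y": 8, "z": 0, "rx": 0, "ry": 0, "rz": 0}
    - {"x": 0, "y": 0, "z": 0, "rx": 0, "ry": 0, "rz": 0}

```text
time_s: 43.8
ee_pos: [521.4, -203.6, 134.2]
ee_rot: [-180.0, -0.0, 91.8]
force: [0.3, -0.4, -3.7]
gripper_width: 61.4
gripper_force: 25.0
```

```bash
python3 - <<'E'
from h import *
f=look('wrist',['sugar_pot','coaster'],'w17.png')
for m in masks_of('wrist','coaster')[:1]:
    c=max(cv2.findContours(m['pixels'].astype(np.uint8),0,1)[0],key=len)[:,0]
    print(cv2.minAreaRect(world(f,c,11)[:,:2].astype(np.float32)))
print(state()['ee_pos'],state()['ee_rot'])
E
```

```text
tcp [ 520.5 -205.   134.2] [-180.     0.    91.7]
wrist sugar_pot 0.98 [278. 255. 110. 118.] med [ 520.6 -192.1  174.9] top 176.0 topmid [ 520.9 -204.4  174.8] ext [60. 65. 89.]
wrist coaster 0.85 [280. 110.  96. 104.] med [ 523.8 -106.5   11.4] top 12.6 topmid [ 523.7 -109.1   11.3] ext [100. 100.   7.]
((523.740234375, -109.53447723388672), (95.83036041259766, 96.20706939697266), 3.4839279651641846)
[ 519.67989633 -206.59643508  134.34824314] [-1.79967793e+02  2.23449946e-02  9.14812718e+01]
```

Emit:
move_arm:
  plan:
    - {"x": 15, "y": 1, "z": 0, "rx": 0, "ry": 0, "rz": 0}
    - {"x": 25, "y": 2, "z": 0, "rx": 0, "ry": 0, "rz": 0}
    - {"x": 30, "y": 2, "z": 0, "rx": 0, "ry": 0, "rz": 0}
    - {"x": 20, "y": 1.5, "z": 5, "rx": 0, "ry": 0, "rz": 0}
    - {"x": 7, "y": 0, "z": 15, "rx": 0, "ry": 0, "rz": 0}
    - {"x": 0, "y": 0, "z": 25, "rx": 0, "ry": 0, "rz": 0}
    - {"x": 0, "y": 0, "z": 25, "rx": 0, "ry": 0, "rz": 0}
    - {"x": 0, "y": 0, "z": 20, "rx": 0, "ry": 0, "rz": 0}
    - {"x": 0, "y": 0, "z": 12, "rx": 0, "ry": 0, "rz": 0}
    - {"x": 0, "y": 0, "z": 5, "rx": 0, "ry": 0, "rz": 0}

```text
time_s: 45.0
ee_pos: [523.4, -108.6, 26.5]
ee_rot: [-179.9, -0.0, 91.5]
force: [0.5, -0.6, -2.7]
gripper_width: 61.4
gripper_force: 25.0
```

Emit:
move_arm:
  plan:
    - {"x": 0, "y": 0, "z": 0, "rx": 0, "ry": 0, "rz": 0}
    - {"x": 0, "y": 0, "z": 0, "rx": 0, "ry": 0, "rz": 0}
    - {"x": 0, "y": 0, "z": 0, "rx": 0, "ry": 0, "rz": 0}

```text
time_s: 45.3
ee_pos: [525.0, -109.0, 28.5]
ee_rot: [179.9, 0.0, 91.5]
force: [-0.6, -0.1, -3.8]
gripper_width: 61.4
gripper_force: 25.0
```

```bash
python3 - <<'E'
from h import *
f=look('wrist',['sugar_pot','coaster'],'w18.png')
print(state()['ee_pos'],state()['force'])
E
```

```text
tcp [ 524.9 -108.9   28.4] [179.9   0.   91.5]
wrist sugar_pot 0.95 [278. 255. 109. 118.] med [524.2 -97.1  69.1] top 70.2 topmid [ 524.5 -109.6   68.7] ext [59. 60. 80.]
wrist coaster 0.82 [272. 225. 131. 126.] med [522.6 -77.1  11.4] top 12.5 topmid [522.2 -83.1  11.3] ext [ 98. 100.  42.]
[ 524.64453832 -108.83796507   28.07313826] [ 0.1052511  -0.49896819 -3.38791176]
```

Emit:
move_arm:
  plan:
    - {"x": -0.5, "y": -0.8, "z": 2, "rx": 0, "ry": 0, "rz": 0}
    - {"x": 0, "y": 0, "z": 2, "rx": 0, "ry": 0, "rz": 0}
    - {"x": 0, "y": 0, "z": 1, "rx": 0, "ry": 0, "rz": 0}
    - {"x": 0, "y": 0, "z": 0.7, "rx": 0, "ry": 0, "rz": 0}
    - {"x": 0, "y": 0, "z": 0.5, "rx": 0, "ry": 0, "rz": 0}
    - {"x": 0, "y": 0, "z": 0.5, "rx": 0, "ry": 0, "rz": 0}
    - {"x": 0, "y": 0, "z": 0, "rx": 0, "ry": 0, "rz": 0}
    - {"x": 0, "y": 0, "z": 0, "rx": 0, "ry": 0, "rz": 0}

```text
time_s: 46.25
ee_pos: [523.5, -109.3, 20.8]
ee_rot: [180.0, 0.0, 91.5]
force: [0.1, -0.1, -3.7]
gripper_width: 61.6
gripper_force: 25.0
```

Emit:
move_arm:
  plan:
    - {"x": 0, "y": 0, "z": 0.3, "rx": 0, "ry": 0, "rz": 0}
    - {"x": 0, "y": 0, "z": 0.3, "rx": 0, "ry": 0, "rz": 0}
    - {"x": 0, "y": 0, "z": 0.2, "rx": 0, "ry": 0, "rz": 0}
    - {"x": 0, "y": 0, "z": 0, "rx": 0, "ry": 0, "rz": 0}
    - {"x": 0, "y": 0, "z": 0, "rx": 0, "ry": 0, "rz": 0}

```text
time_s: 46.75
ee_pos: [523.5, -109.3, 20.6]
ee_rot: [180.0, 0.0, 91.5]
force: [-1.7, 0.4, 5.9]
gripper_width: 61.3
gripper_force: 25.0
```

Emit:
move_arm:
  plan:
    - {"x": 0, "y": 0, "z": 0, "rx": 0, "ry": 0, "rz": 0}
    - {"x": 0, "y": 0, "z": 0, "rx": 0, "ry": 0, "rz": 0}
    - {"x": 0, "y": 0, "z": 0, "rx": 0, "ry": 0, "rz": 0}
  squeeze: 3

```text
time_s: 47.05
ee_pos: [523.5, -109.4, 20.2]
ee_rot: [180.0, 0.0, 91.5]
force: [-1.9, 0.4, 4.3]
gripper_width: 62.1
gripper_force: 3.0
```

Emit:
move_arm:
  plan:
    - {"x": 0, "y": 0, "z": 0, "rx": 0, "ry": 0, "rz": 0}
    - {"x": 0, "y": 0, "z": 0, "rx": 0, "ry": 0, "rz": 0}
    - {"x": 0, "y": 0, "z": 0, "rx": 0, "ry": 0, "rz": 0}
    - {"x": 0, "y": 0, "z": 0, "rx": 0, "ry": 0, "rz": 0}
    - {"x": 0, "y": 0, "z": -10, "rx": 0, "ry": 0, "rz": 0.013}
    - {"x": 0, "y": 0, "z": -35, "rx": 0, "ry": 0, "rz": 0.013}
    - {"x": 0, "y": 0, "z": -45, "rx": 0, "ry": 0, "rz": 0}
    - {"x": 0, "y": 0, "z": -45, "rx": 0, "ry": 0, "rz": 0}
    - {"x": 0, "y": 0, "z": -45, "rx": 0, "ry": 0, "rz": 0}
    - {"x": 0, "y": 0, "z": -10, "rx": 0, "ry": 0, "rz": 0}
  grip: 1

```text
time_s: 48.05
ee_pos: [526.3, -109.9, 216.5]
ee_rot: [179.3, 0.2, 90.0]
force: [0.1, 0.1, -0.1]
gripper_width: 91.3
gripper_force: 0.0
```

```bash
python3 - <<'E'
from h import *
f=look('wrist',['sugar_pot'],'w19.png')
for m in masks_of('wrist','sugar_pot')[:1]: print(rimfit(f,m,61))
E
```

```text
tcp [ 525.8 -109.8  215.4] [1.794e+02 1.000e-01 9.000e+01]
wrist sugar_pot 0.77 [274. 196.  53.  60.] med [ 523.3 -109.5   61.3] top 62.6 topmid [ 522.9 -113.5   61. ] ext [61. 66.  7.]
(array([ 523. , -108.9]), np.float64(31.5), 131)
```

Emit:
move_arm:
  plan:
    - {"x": 25, "y": 4, "z": 0, "rx": 0, "ry": 0, "rz": 0}
    - {"x": 45, "y": 8, "z": 0, "rx": 0, "ry": 0, "rz": 0}
    - {"x": 45, "y": 8, "z": 0, "rx": 0, "ry": 0, "rz": 0}
    - {"x": 45, "y": 8, "z": 0, "rx": 0, "ry": 0, "rz": 0}
    - {"x": 45, "y": 8, "z": 0, "rx": 0, "ry": 0, "rz": 0}
    - {"x": 45, "y": 8, "z": 0, "rx": 0, "ry": 0, "rz": 0}
    - {"x": 45, "y": 8, "z": 0, "rx": 0, "ry": 0, "rz": 0}
    - {"x": 45, "y": 8, "z": 0, "rx": 0, "ry": 0, "rz": 0}
    - {"x": 45, "y": 8, "z": 0, "rx": 0, "ry": 0, "rz": 0}
    - {"x": 45, "y": 7, "z": 0, "rx": 0, "ry": 0, "rz": 0}

```text
time_s: 49.2
ee_pos: [597.4, 322.0, 206.6]
ee_rot: [-179.7, 0.2, 90.0]
force: [0.5, 0.2, 0.6]
gripper_width: 91.4
gripper_force: 0.0
```

Emit:
move_arm:
  plan:
    - {"x": 17, "y": 0, "z": 10, "rx": 0, "ry": 0, "rz": 0}
    - {"x": 0, "y": 0, "z": 30, "rx": 0, "ry": 0, "rz": 0}
    - {"x": 0, "y": 0, "z": 40, "rx": 0, "ry": 0, "rz": 0}
    - {"x": 0, "y": 0, "z": 30, "rx": 0, "ry": 0, "rz": 0}
    - {"x": 0, "y": 0, "z": 20, "rx": 0, "ry": 0, "rz": 0}
    - {"x": 0, "y": 0, "z": 0, "rx": 0, "ry": 0, "rz": 0}
    - {"x": 0, "y": 0, "z": 0, "rx": 0, "ry": 0, "rz": 0}

```text
time_s: 49.9
ee_pos: [597.7, 336.9, 78.6]
ee_rot: [-179.9, 0.1, 90.0]
force: [0.2, 0.4, 0.5]
gripper_width: 91.6
gripper_force: 0.0
```

```bash
python3 - <<'E'
from h import *
f=look('wrist',['small_tin'],'w20.png')
look('side',['small_tin'])
s=state();print(s['ee_pos'],s['ee_rot'])
E
```

```text
tcp [598.6 337.5  80. ] [180.   0.  90.]
wrist small_tin 0.62 [278. 218.  55.  61.] med [598.5 340.3  44.3] top 45.4 topmid [598.4 338.1  44.2] ext [44. 44.  6.]
tcp [599.2 337.9  81.3] [ 1.799e+02 -1.000e-01  9.000e+01]
side small_tin 0.93 [293. 377.  38.  50.] med [ 435.  -455.3   49.6] top 52.8 topmid [ 437.4 -443.1   51.2] ext [63. 62.  8.]
side small_tin 0.81 [229. 326.  13.  16.] med [ 339.6 -302.    21.8] top 25.8 topmid [ 339.9 -296.4   24. ] ext [28. 30.  7.]
side small_tin 0.65 [287. 145.  15.  17.] med [595. 324.  37.] top 46.5 topmid [597.1 334.   45. ] ext [45. 51.  7.]
[599.18771336 337.97576296  81.36725317] [ 1.79870162e+02 -6.25964885e-02  8.99887288e+01]
```

Emit:
move_arm:
  plan:
    - {"x": 0, "y": -0.5, "z": 20, "rx": 0, "ry": 0, "rz": 0}
    - {"x": 0, "y": 0, "z": 25, "rx": 0, "ry": 0, "rz": 0}
    - {"x": 0, "y": 0, "z": 14, "rx": 0, "ry": 0, "rz": 0}
    - {"x": 0, "y": 0, "z": 5, "rx": 0, "ry": 0, "rz": 0}
    - {"x": 0, "y": 0, "z": 2, "rx": 0, "ry": 0, "rz": 0}
    - {"x": 0, "y": 0, "z": 0, "rx": 0, "ry": 0, "rz": 0}
    - {"x": 0, "y": 0, "z": 0, "rx": 0, "ry": 0, "rz": 0}

```text
time_s: 50.8
ee_pos: [598.7, 338.1, 15.1]
ee_rot: [179.9, -0.1, 90.0]
force: [0.8, 0.3, 0.5]
gripper_width: 91.2
gripper_force: 0.0
```

Emit:
move_arm:
  plan:
    - {"x": 0, "y": 0, "z": 0, "rx": 0, "ry": 0, "rz": 0}
    - {"x": 0, "y": 0, "z": 0, "rx": 0, "ry": 0, "rz": 0}
    - {"x": 0, "y": 0, "z": 0, "rx": 0, "ry": 0, "rz": 0}
    - {"x": 0, "y": 0, "z": 0, "rx": 0, "ry": 0, "rz": 0}
    - {"x": 0, "y": 0, "z": 0, "rx": 0, "ry": 0, "rz": 0}
    - {"x": 0, "y": 0, "z": 0, "rx": 0, "ry": 0, "rz": 0}
    - {"x": 0, "y": 0, "z": 0, "rx": 0, "ry": 0, "rz": 0}
    - {"x": 0, "y": 0, "z": 0, "rx": 0, "ry": 0, "rz": 0}
    - {"x": 0, "y": 0, "z": 0, "rx": 0, "ry": 0, "rz": 0}
  grip: 0.3
  squeeze: 10

```text
time_s: 51.7
ee_pos: [598.0, 337.7, 13.9]
ee_rot: [180.0, 0.0, 90.0]
force: [0.6, -0.5, -0.3]
gripper_width: 43.6
gripper_force: 10.0
```

Emit:
move_arm:
  plan:
    - {"x": 0, "y": 0, "z": -3, "rx": 0, "ry": 0, "rz": 0}
    - {"x": 0, "y": 0, "z": -10, "rx": 0, "ry": 0, "rz": 0}
    - {"x": 0, "y": 0, "z": -30, "rx": 0, "ry": 0, "rz": 0}
    - {"x": 0, "y": 0, "z": -40, "rx": 0, "ry": 0, "rz": 0}
    - {"x": 0, "y": 0, "z": -40, "rx": 0, "ry": 0, "rz": 0}
    - {"x": 0, "y": 0, "z": -30, "rx": 0, "ry": 0, "rz": 0}
    - {"x": -15, "y": -3, "z": -10, "rx": 0, "ry": 0, "rz": 0}
    - {"x": -35, "y": -8, "z": 0, "rx": 0, "ry": 0, "rz": 0}
    - {"x": -43, "y": -10, "z": 0, "rx": 0, "ry": 0, "rz": 0}
    - {"x": -43, "y": -10, "z": 0, "rx": 0, "ry": 0, "rz": 0}

```text
time_s: 52.7
ee_pos: [565.1, 199.3, 175.7]
ee_rot: [-179.9, 0.1, 90.0]
force: [0.7, -0.8, -1.0]
gripper_width: 43.6
gripper_force: 10.0
```

Emit:
move_arm:
  plan:
    - {"x": -43, "y": -9, "z": 0, "rx": 0, "ry": 0, "rz": 0}
    - {"x": -43, "y": -9, "z": 0, "rx": 0, "ry": 0, "rz": 0}
    - {"x": -43, "y": -9, "z": 0, "rx": 0, "ry": 0, "rz": 0}
    - {"x": -43, "y": -9, "z": 0, "rx": 0, "ry": 0, "rz": 0}
    - {"x": -43, "y": -9, "z": 0, "rx": 0, "ry": 0, "rz": 0}
    - {"x": -43, "y": -9, "z": 0, "rx": 0, "ry": 0, "rz": 0}
    - {"x": -43, "y": -9, "z": 0, "rx": 0, "ry": 0, "rz": 0}
    - {"x": -43, "y": -9, "z": 0, "rx": 0, "ry": 0, "rz": 0}
    - {"x": -43, "y": -9, "z": 0, "rx": 0, "ry": 0, "rz": 0}
    - {"x": -43, "y": -9, "z": 0, "rx": 0, "ry": 0, "rz": 0}

```text
time_s: 53.7
ee_pos: [474.5, -229.9, 176.1]
ee_rot: [-179.9, -0.0, 90.0]
force: [0.7, -0.8, -0.4]
gripper_width: 43.4
gripper_force: 10.0
```

Emit:
move_arm:
  plan:
    - {"x": -43, "y": -9, "z": 0, "rx": 0, "ry": 0, "rz": 0}
    - {"x": -43, "y": -9, "z": 0, "rx": 0, "ry": 0, "rz": 0}
    - {"x": -43, "y": -8, "z": 0, "rx": 0, "ry": 0, "rz": 0}
    - {"x": -25, "y": -3, "z": 0, "rx": 0, "ry": 0, "rz": 0}
    - {"x": 0, "y": 0, "z": 0, "rx": 0, "ry": 0, "rz": 0}
    - {"x": 0, "y": 0, "z": 0, "rx": 0, "ry": 0, "rz": 0}
    - {"x": 0, "y": 0, "z": 0, "rx": 0, "ry": 0, "rz": 0}

```text
time_s: 54.4
ee_pos: [447.2, -381.1, 176.5]
ee_rot: [-179.9, -0.1, 90.0]
force: [-0.8, 0.4, -0.7]
gripper_width: 43.6
gripper_force: 10.0
```

```bash
python3 - <<'E'
from h import *
f=look('wrist',['small_tin','wide_tin'],'w21.png')
for m in masks_of('wrist','wide_tin')[:1]: print(rimfit(f,m,40))
look('side',['wide_tin'])
s=state();print(s['ee_pos'],s['ee_rot'])
E
```

```text
tcp [ 447.5 -381.   176.7] [-180.    -0.    90.1]
wrist small_tin 0.69 [274. 246.  71.  88.] med [ 446.9 -369.9  206.8] top 208.0 topmid [ 447.  -380.7  206.2] ext [44. 45.  6.]
wrist small_tin 0.62 [184. 122.  30.  26.] med [ 342.9 -294.9   23.9] top 25.2 topmid [ 340.7 -295.    23.6] ext [29. 28.  6.]
wrist wide_tin 0.67 [274. 142.  90.  95.] med [ 447.1 -317.8   40.4] top 41.6 topmid [ 446.8 -320.3   40.4] ext [98. 96.  6.]
(array([ 446.7, -320.2]), np.float64(48.5), 255)
tcp [ 448.2 -381.4  177.2] [180.    0.   90.1]
side wide_tin 0.77 [282. 325.  53.  47.] med [ 442.9 -336.5   39.4] top 42.3 topmid [ 445.3 -321.7   40.6] ext [ 99. 100.   7.]
side wide_tin 0.36 [322. 232. 187. 120.] med [ 662.8 -111.4    6.2] top 17.9 topmid [ 579.2 -125.8  196. ] ext [398. 594. 394.]
[ 448.1595913  -381.59860395  177.15965782] [1.79991365e+02 1.22911487e-02 9.00618122e+01]
```

Emit:
move_arm:
  plan:
    - {"x": 15, "y": -0.5, "z": 0, "rx": 0, "ry": 0, "rz": 0}
    - {"x": 25, "y": -0.8, "z": 0, "rx": 0, "ry": 0, "rz": 0}
    - {"x": 16, "y": -0.5, "z": 5, "rx": 0, "ry": 0, "rz": 0}
    - {"x": 5.5, "y": 0, "z": 20, "rx": 0, "ry": 0, "rz": 0}
    - {"x": 0, "y": 0, "z": 30, "rx": 0, "ry": 0, "rz": 0}
    - {"x": 0, "y": 0, "z": 30, "rx": 0, "ry": 0, "rz": 0}
    - {"x": 0, "y": 0, "z": 22, "rx": 0, "ry": 0, "rz": 0}
    - {"x": 0, "y": 0, "z": 12, "rx": 0, "ry": 0, "rz": 0}
    - {"x": 0, "y": 0, "z": 5, "rx": 0, "ry": 0, "rz": 0}
    - {"x": 0, "y": 0, "z": 0, "rx": 0, "ry": 0, "rz": 0}

```text
time_s: 55.7
ee_pos: [446.3, -320.5, 53.0]
ee_rot: [-180.0, -0.0, 90.0]
force: [-0.6, -0.7, -1.6]
gripper_width: 43.9
gripper_force: 10.0
```

Emit:
move_arm:
  plan:
    - {"x": 0, "y": 0, "z": 0, "rx": 0, "ry": 0, "rz": 0}
    - {"x": 0, "y": 0, "z": 0, "rx": 0, "ry": 0, "rz": 0}

```text
time_s: 55.9
ee_pos: [446.9, -321.3, 54.1]
ee_rot: [179.9, 0.1, 90.0]
force: [0.1, 0.5, -1.3]
gripper_width: 43.6
gripper_force: 10.0
```

```bash
python3 - <<'E'
from h import *
f=look('wrist',['small_tin','wide_tin'],'w22.png')
for m in masks_of('wrist','wide_tin')[:1]: print(rimfit(f,m,40))
f=look('side',['small_tin','wide_tin'])
s=state();print(s['ee_pos'],s['force'])
E
```

```text
tcp [ 446.7 -321.2   54. ] [1.799e+02 1.000e-01 9.000e+01]
wrist small_tin 0.86 [142. 191.  51.  36.] med [ 343.7 -293.6   23.8] top 25.1 topmid [ 340.6 -294.9   23. ] ext [30. 29.  6.]
wrist small_tin 0.56 [276. 246.  74.  85.] med [ 446.8 -309.7   84.4] top 85.8 topmid [ 446.5 -315.1  123.8] ext [44. 56. 90.]
wrist wide_tin 0.93 [273. 225. 130. 136.] med [ 446.9 -294.9   40.4] top 41.5 topmid [ 446.6 -298.4   40.3] ext [ 99. 100.  62.]
(array([ 446.7, -313.8]), np.float64(45.3), 136)
tcp [ 446.3 -320.9   53.3] [180.   0.  90.]
side small_tin 0.94 [292. 376.  36.  49.] med [ 435.1 -454.8   49.5] top 53.0 topmid [ 437.3 -442.2   51.2] ext [63. 64.  7.]
side small_tin 0.93 [280. 310.  21.  28.] med [ 444.3 -333.6   82.3] top 85.9 topmid [ 445.7 -322.    84.2] ext [39. 45.  7.]
side small_tin 0.82 [227. 329.  13.  15.] med [ 339.3 -302.6   22.1] top 25.9 topmid [ 339.1 -295.9   23.9] ext [28. 30.  6.]
side wide_tin 0.63 [322. 232. 182. 116.] med [646.8 -55.1   6. ] top 16.8 topmid [589.8 -91.   94.7] ext [376. 532. 358.]
side wide_tin 0.62 [282. 328.  49.  44.] med [ 437.6 -347.3   38.8] top 42.5 topmid [ 445.6 -328.2   44.7] ext [99. 92. 48.]
[ 446.14590871 -320.83070139   53.09058406] [-1.14960632 -0.18540031 -0.85935275]
```

Emit:
move_arm:
  plan:
    - {"x": 1, "y": 0.2, "z": 2, "rx": 0, "ry": 0, "rz": 0}
    - {"x": 0, "y": 0, "z": 1.5, "rx": 0, "ry": 0, "rz": 0}
    - {"x": 0, "y": 0, "z": 1, "rx": 0, "ry": 0, "rz": 0}
    - {"x": 0, "y": 0, "z": 0.5, "rx": 0, "ry": 0, "rz": 0}
    - {"x": 0, "y": 0, "z": 0.5, "rx": 0, "ry": 0, "rz": 0}
    - {"x": 0, "y": 0, "z": 0.3, "rx": 0, "ry": 0, "rz": 0}
    - {"x": 0, "y": 0, "z": 0, "rx": 0, "ry": 0, "rz": 0}
    - {"x": 0, "y": 0, "z": 0, "rx": 0, "ry": 0, "rz": 0}

```text
time_s: 57.05
ee_pos: [446.4, -319.8, 47.2]
ee_rot: [180.0, 0.0, 90.0]
force: [-0.1, 1.1, -0.2]
gripper_width: 43.6
gripper_force: 10.0
```

Emit:
move_arm:
  plan:
    - {"x": 0, "y": 0, "z": 0.4, "rx": 0, "ry": 0, "rz": 0}
    - {"x": 0, "y": 0, "z": 0.4, "rx": 0, "ry": 0, "rz": 0}
    - {"x": 0, "y": 0, "z": 0.3, "rx": 0, "ry": 0, "rz": 0}
    - {"x": 0, "y": 0, "z": 0, "rx": 0, "ry": 0, "rz": 0}
    - {"x": 0, "y": 0, "z": 0, "rx": 0, "ry": 0, "rz": 0}

```text
time_s: 57.55
ee_pos: [446.3, -319.8, 46.0]
ee_rot: [-180.0, 0.0, 90.0]
force: [0.7, -0.7, -0.7]
gripper_width: 43.8
gripper_force: 10.0
```

Emit:
move_arm:
  plan:
    - {"x": 0, "y": 0, "z": 0.4, "rx": 0, "ry": 0, "rz": 0}
    - {"x": 0, "y": 0, "z": 0.3, "rx": 0, "ry": 0, "rz": 0}
    - {"x": 0, "y": 0, "z": 0, "rx": 0, "ry": 0, "rz": 0}
    - {"x": 0, "y": 0, "z": 0, "rx": 0, "ry": 0, "rz": 0}

```text
time_s: 57.95
ee_pos: [446.4, -319.8, 45.8]
ee_rot: [180.0, 0.0, 90.0]
force: [-0.8, 1.2, 4.4]
gripper_width: 43.8
gripper_force: 10.0
```

Contact. I'll release, lift and back off for a final look.

Emit:
move_arm:
  plan:
    - {"x": 0, "y": 0, "z": 0, "rx": 0, "ry": 0, "rz": 0}
    - {"x": 0, "y": 0, "z": 0, "rx": 0, "ry": 0, "rz": 0}
    - {"x": 0, "y": 0, "z": 0, "rx": 0, "ry": 0, "rz": 0}
  squeeze: 3

```text
time_s: 58.25
ee_pos: [446.4, -319.9, 45.6]
ee_rot: [180.0, 0.0, 90.0]
force: [-0.9, 0.4, 4.5]
gripper_width: 44.0
gripper_force: 3.0
```

Emit:
move_arm:
  plan:
    - {"x": 0, "y": 0, "z": 0, "rx": 0, "ry": 0, "rz": 0}
    - {"x": 0, "y": 0, "z": 0, "rx": 0, "ry": 0, "rz": 0}
    - {"x": 0, "y": 0, "z": 0, "rx": 0, "ry": 0, "rz": 0}
    - {"x": 0, "y": 0, "z": 0, "rx": 0, "ry": 0, "rz": 0}
    - {"x": 0, "y": 0, "z": -10, "rx": 0, "ry": 0, "rz": 0}
    - {"x": 0, "y": 0, "z": -35, "rx": 0, "ry": 0, "rz": 0}
    - {"x": 0, "y": 0, "z": -45, "rx": 0, "ry": 0, "rz": 0}
    - {"x": 0, "y": 0, "z": -45, "rx": 0, "ry": 0, "rz": 0}
    - {"x": -10, "y": 0, "z": -45, "rx": 0, "ry": 0, "rz": 0}
    - {"x": -25, "y": 0, "z": -20, "rx": 0, "ry": 0, "rz": 0}
  grip: 1

```text
time_s: 59.25
ee_pos: [447.8, -354.8, 251.6]
ee_rot: [179.6, 0.3, 90.1]
force: [-0.3, -0.8, -0.2]
gripper_width: 91.4
gripper_force: 0.0
```

Emit:
move_arm:
  plan:
    - {"x": -20, "y": 0, "z": 0, "rx": 0, "ry": 0, "rz": 0}
    - {"x": 0, "y": 0, "z": 0, "rx": 0, "ry": 0, "rz": 0}
    - {"x": 0, "y": 0, "z": 0, "rx": 0, "ry": 0, "rz": 0}
    - {"x": 0, "y": 0, "z": 0, "rx": 0, "ry": 0, "rz": 0}
    - {"x": 0, "y": 0, "z": 0, "rx": 0, "ry": 0, "rz": 0}

```text
time_s: 59.75
ee_pos: [446.0, -373.8, 244.2]
ee_rot: [-179.9, -0.1, 90.0]
force: [-0.1, -0.2, -0.7]
gripper_width: 91.3
gripper_force: 0.0
```

```bash
python3 - <<'E'
from h import *
f=look('wrist',['small_tin','wide_tin','sugar_pot','coaster'])
for m in masks_of('wrist','wide_tin')[:1]: print(rimfit(f,m,40))
f=look('side',['tulip_glass','small_saucer','wide_glass','large_saucer','sugar_pot','coaster','small_tin','wide_tin'],'s23.png',.5)
cv2.imwrite('pics/s23c.png',cv2.resize(cv2.cvtColor(f['img'][130:420,190:470],cv2.COLOR_RGB2BGR),None,fx=2,fy=2,interpolation=2))
E
```

```text
tcp [ 446.1 -373.9  244.6] [-1.799e+02 -1.000e-01  9.000e+01]
wrist small_tin 0.8 [200. 128.  24.  20.] med [ 341.3 -295.4   24. ] top 25.4 topmid [ 340.4 -295.5   24. ] ext [29. 26.  6.]
wrist small_tin 0.62 [277. 147.  40.  38.] med [ 447.  -320.1   76.4] top 77.7 topmid [ 445.9 -319.8   76.3] ext [44. 44.  6.]
wrist small_tin 0.61 [270. 233.  41.  51.] med [ 438.8 -436.    51. ] top 52.4 topmid [ 438.2 -439.6   50.9] ext [ 62. 130. 309.]
wrist wide_tin 0.81 [276. 146.  75.  81.] med [ 447.1 -316.2   40.4] top 41.7 topmid [ 446.5 -320.1   40.4] ext [98. 99. 39.]
wrist coaster 0.97 [340.  12.  74.  24.] med [ 522.3 -147.9   11.2] top 12.7 topmid [ 526.  -148.2   10.8] ext [96. 24.  9.]
wrist coaster 0.53 [276. 147.  76.  83.] med [ 447.1 -316.3   40.4] top 41.7 topmid [ 446.9 -320.1   40.4] ext [96. 99.  6.]
(array([ 446.8, -319.9]), np.float64(48.9), 212)
tcp [ 446.4 -374.6  245.4] [180.   0.  90.]
side tulip_glass 0.52 [281. 209.  16.   4.] med [514.1  49.   17. ] top 370.8 topmid [ 423.7 -398.3  370.9] ext [13.  3.  2.]
side wide_glass 0.91 [349. 202.  27.  48.] med [684.6 -29.4 
[... 246 characters left out ...]
-127.7   57.3] top 63.4 topmid [ 521.8 -114.9   61.8] ext [60. 68.  8.]
side coaster 0.66 [297. 256.  48.  25.] med [ 512.8 -136.2   11.2] top 13.9 topmid [ 522.8 -112.9   12.2] ext [100.  95.   8.]
side small_tin 0.75 [292. 376.  37.  50.] med [ 434.2 -454.9   49.6] top 52.8 topmid [ 437.2 -442.8   51. ] ext [62. 64.  7.]
side small_tin 0.72 [282. 310.  22.  30.] med [ 444.3 -330.8   74.5] top 77.9 topmid [ 445.  -320.5   76.2] ext [43. 46.  7.]
side small_tin 0.6 [228. 327.  14.  14.] med [ 339.6 -301.9   22.2] top 25.4 topmid [ 339.9 -295.9   23.8] ext [28. 34.  8.]
side wide_tin 0.76 [283. 326.  52.  46.] med [ 437.4 -347.3   39. ] top 42.2 topmid [ 445.6 -324.8   40.6] ext [99. 98.  8.]
```

View pics/s23c.png

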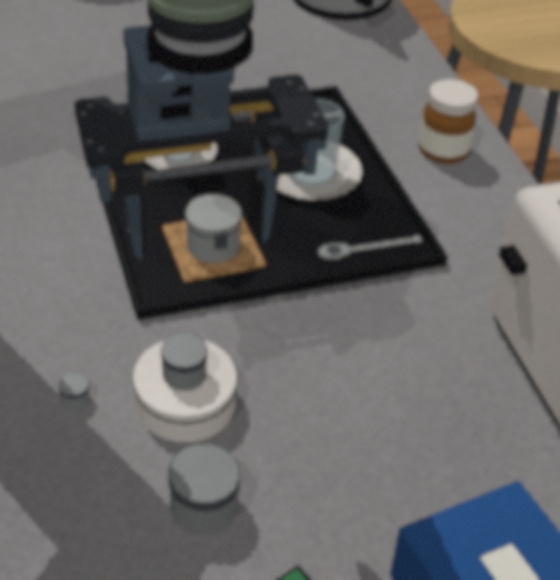

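The picture shows the pot centred on the coaster at (213,228), the small tin centred on the wide tin at (184,360), and the wide glass upright in its saucer at (315,165). The arm hides the tulip glass here, but earlier views showed it upright and centred. The gripper is clear of everything.

```bash
python3 -c "
from workcell import *
print(job_done())"
```

```text
the job is handed in; nothing more can be done
None
```

The tea tray is laid and handed in at about 60 s of the 128 s allowed: both glasses are in their saucers, the pot is on the coaster, and the small tin is back on the wide tin, all within about 2 mm of centre by camera. The hand-in returned no verdict.

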